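Crib of kiln bars, hollow one on top

ROBOT

A 7-joint arm with a two-finger parallel gripper is mounted at the origin on a cart in front of the work surface, level with it; the furniture and walls round the work are solid. World frame = base frame: x ahead of the robot, y to its left, z up, the work surface at z = 0. Lengths are in m, angles in rad, forces in N, time in s.
With the tool pointing down it reaches from about 0.4 to 0.875 m from the base axis. Payload 19.3 kg.
Tool frame: the origin (TCP) lies on the centre line of the jaws, within the pads' length; the fingertips stand 14 mm ahead of it and the grasp point (between the pads) lies 5 mm behind it; x points along the fingers, y is the direction in which the jaws open and shut, and the axes are right-handed (so a half turn about x gives the same grasp; the last joint's range is limited). The gripper opens to 85 mm and grips with 20 to 120 N. Pads are 22 mm wide; open, the fingers measure 114 mm over their backs; the gripper's body (76 mm by 85 mm) begins 54 mm behind the grasp point. The pads swing forward as they close: fully open they stand 13 mm farther back than shut.
Start: joints at [1.156, 0.521, -0.036, 1.599, 0.021, 1.021, -0.113], TCP at [0.211, -0.588, 0.245] pointing down, gripper open.
Joint ranges: [-2.91, 2.91], [-0.3, 2.13], [-1.5, 1.42], [0.17, 2.43], [-1.26, 4.41], [0.16, 1.93], [-2.52, 2.52]. Speed limits (rad/s): [1.89, 1.89, 2.39, 2.39, 3.01, 3.01, 3.01].

INTERFACE

Orientations are given as [roll, pitch, yaw] about the fixed x, y, z axes, in that order (R = Rz(yaw) Ry(pitch) Rx(roll)).
In Python, from workcell import monitor, optics, bot gives the robot as it stands.
- The arm moves only by the tool arm_command, never from a script. Its arguments are lists of equal length, an entry for each row: "delta_pos": the shift along the tool's x, y, z as a fraction of full scale, a list of three; "rotation": the turn, a rotation vector about the tool's x, y, z as a fraction of full scale, a list of three. In form: {"delta_pos": [[dx, dy, dz], ...], "rotation": [[wx, wy, wz], ...]}. A call has 1 to 10 rows; each row shifts and turns the pose as measured when the row begins, along the tool's axes as they then stand; what a row does not reach is not made up. Full scale, the value 1, is 30 mm for a shift and 6 degrees for a turn. A row lasts 1/10 s, in which the tool goes at most 50 mm and 8.59 degrees, less where a joint would pass 70% of its speed; a pose out of reach is approached as far as the arm can. A call with a number of a shift or a turn outside -1 to 1 is refused whole. A call with a gripper value outside its range is refused whole. "gripper" is the closure, from -1 (fully open) to 1 (shut), so that 0 is half open, set as the call begins (left out, the last holds). The fingers move at their own pace and stop on an object; "grip_force" is the grip in N (left out, the last holds). Time passes only in rows, so rows that do not move let the fingers close. It gives the time, the measured TCP pose, the force and the opening at its end, in the units of the state.
- monitor.observe(): the state, without advancing time (a new reading comes with each control period).
- optics.grab_frame(name): name is "scene" or "top" or "wrist"; returns the picture (400x640x3 uint8, red, green, blue); there is no depth.
- optics.camera_params(name): a dict with "fx", "fy", "cx", "cy" (pixels), "origin" and "rotation" of the camera in the world. Camera axes: x right, y down, z forward; pixel columns grow to the right and rows downward; lengths in m; the calibration is good to about 2 mm. A picture is of the moment at which its call begins: read the wrist's pose just before it. camera_params takes no time and is no camera call; for the wrist camera it gives the pose at the moment of the call.
- bot.job_done(): hands the job in, once; it reports no verdict.
The state is a dict: "clock": time; "qpos": joint angles; "qd": joint speeds; "joint_efforts": joint torques, N m; "position": TCP position; "tool_rot": TCP orientation; "force": force on the tool from outside, world axes, zero at the start; "moment": the same for the moment, N m; "grip_width": finger opening in m.
Only numpy, scipy, OpenCV 4.12 (cv2) and the standard library are available. Lean on these libraries where they do the work, as an engineer would, in place of code of your own. Each camera call takes 0.05 s, during which the arm holds its last target. There are 200 camera calls.

TASK

Three loose kiln bars lie on the table and look alike, but one of them is hollow and feels much lighter. Find it by lifting, and build up the crib on the ware board: lay the two solid bars side by side with a wide gap, centred across the bottom pair, one near each end of it, then lay the hollow bar crosswise over the middle of those two. Set the bars down gently rather than dropping them, do not shift the bottom pair and leave the other things alone.

Things in the scene. Friction and masses are not known exactly. Their poses are not given: they have to be found in the camera images.
- ware_board: Square plywood ware board, 190 x 190 x 16 mm, lying flat and not moving. Origin: centre of its underside; x runs along the bottom bars, y across them, z up.
- base_bar_1: Bottom bar of the crib, same kind and size as the loose ones (160 x 36 x 26 mm, solid, 0.5 kg), lying loose on the board parallel to the board's x, its centre 48 mm to the board's +y side. Origin: centre of the underside, 16 mm over the table; x along its length. Its top is 42 mm over the table.
- base_bar_2: The other bottom bar, the same, 48 mm to the board's -y side.
- bar_a: Loose kiln bar, cream ceramic, 160 x 36 x 26 mm, lying flat on the table. Origin: centre of the underside; x along its length, y across its width, z up. One of bar_a, bar_b and bar_c is hollow (about 0.18 kg), the other two are solid (about 0.5 kg); which is which cannot be seen and must be felt by lifting. Masses vary by up to 8 percent.
- bar_b: Loose kiln bar, cream ceramic, 160 x 36 x 26 mm, lying flat on the table. Origin: centre of the underside; x along its length, y across its width, z up. One of bar_a, bar_b and bar_c is hollow (about 0.18 kg), the other two are solid (about 0.5 kg); which is which cannot be seen and must be felt by lifting. Masses vary by up to 8 percent.
- bar_c: Loose kiln bar, cream ceramic, 160 x 36 x 26 mm, lying flat on the table. Origin: centre of the underside; x along its length, y across its width, z up. One of bar_a, bar_b and bar_c is hollow (about 0.18 kg), the other two are solid (about 0.5 kg); which is which cannot be seen and must be felt by lifting. Masses vary by up to 8 percent.
- kitchen_timer: Bystander: round red and white kitchen timer, 67 mm wide, 44 mm high, between the tool box and the ware board.
- tape_roll: Bystander: roll of tan tape lying flat, 102 mm wide, 24 mm high, beside the tool box at the right.

How it is judged:
By the outcome, as a careful person would: the job done as asked, in the order asked, and still so for the second after the job is handed in, with the robot touching nothing.
It also fails if it takes over 72 s, if anything falls off the work surface, if the arm or the gripper's body presses on something with over 40 N, if the wrist force passes 120 N, or if a joint passes its speed limit or range.

## Working session

There is one attempt and no reset: what is moved stays moved. The work goes in short steps, Python scripts to look and compute and a tool call to move; the robot and the scene stay as the last step left them, time stands still between calls to the robot, and variables do not carry over. Pictures are saved under pics/ and viewed, about 8 in all and at most 12, crops included, and the job is handed in when it is done.

Besides the shell and the picture viewer there is one more tool, called as name(argument=value, ...), one argument or row to a line, values as JSON. arm_command: Moves the arm, as the interface text tells. Its arguments: {"type":"object","properties":{"delta_pos":{"type":"array","items":{"type":"array","items":{"type":"number"}}},"rotation":{"type":"array","items":{"type":"array","items":{"type":"number"}}},"gripper":{"type":"number"},"grip_force":{"type":"number"}},"required":["delta_pos","rotation"]}

```bash
mkdir -p pics; ls; python3 - <<'E'
from workcell import monitor, optics, bot
import cv2,numpy as np
s=monitor.observe();print({k:np.round(v,3) for k,v in s.items()})
for n in ("scene","top"):
    im=optics.grab_frame(n);cv2.imwrite(f"pics/{n}0.png",im[:,:,::-1])
    p=optics.camera_params(n);print(n,p)
print(optics.camera_params("wrist"))
a=[cv2.imread(f"pics/{n}0.png") for n in("scene","top")]
cv2.imwrite("pics/v1.png",np.vstack([cv2.resize(x,(480,300),interpolation=cv2.INTER_AREA) for x in a]))
E
```

```text
pics
{'clock': np.float64(0.0), 'qpos': array([ 1.156,  0.522, -0.036,  1.6  ,  0.021,  1.021, -0.113]), 'qd': array([-0.001, -0.001,  0.   , -0.001, -0.   ,  0.001,  0.   ]), 'joint_efforts': array([-1.0000e-03, -9.2710e+01,  1.9800e+00, -3.6993e+01,  1.8000e-02,
        8.0000e-03,  0.0000e+00]), 'position': array([ 0.211, -0.588,  0.245]), 'tool_rot': array([-1.542,  1.57 ,  1.944]), 'force': array([-0.214,  0.278, -0.114]), 'moment': array([-0.014,  0.015, -0.004]), 'grip_width': np.float64(0.085)}
scene {'fx': 390.1524162200895, 'fy': 390.1524162200895, 'cx': 324.4881427505719, 'cy': 195.1006436802091, 'origin': array([1.23963549, 0.45042169, 0.69310789]), 'rotation': array([-2.23125991,  0.00414216,  1.92203947])}
top {'fx': 409.96544261787943, 'fy': 409.96544261787943, 'cx': 318.201713235259, 'cy': 197.14217597338592, 'origin': array([0.3981445 , 0.14842201, 1.10810198]), 'rotation': array([-3.03638846,  0.01470927, -1.55689267])}
{'fx': 276.2530145651377, 'fy': 276.2530145651377, 'cx': 323.9799541322679, 'cy': 196.78271276109422, 'origin': array([ 0.2845042 , -0.56186195,  0.37301788]), 'rotation': array([ 2.82802794e+00,  1.69299791e-03, -1.22444266e+00])}
```

View pics/top0.png

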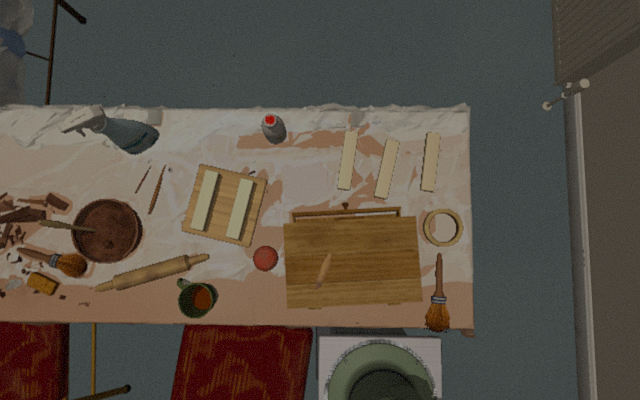

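View pics/scene0.png

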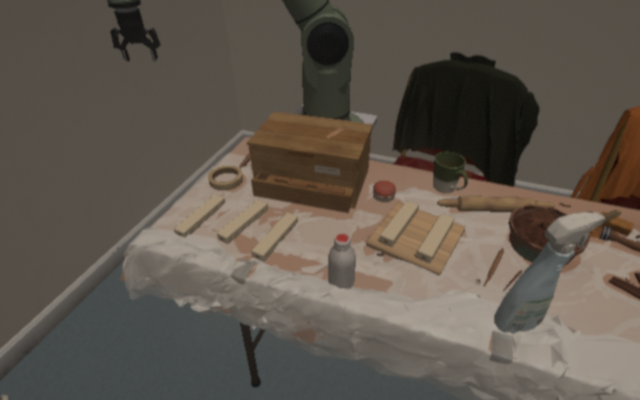

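The top view shows the loose bars at about (347,160), (387,168) and (430,162). The board is at (224,204), with base bars at (203,200) and (240,208). The tool box is at (350,260), with its drawer edge at row 210. The timer is at (265,258), the tape at (443,227) and an unlisted bottle at (273,128).

```bash
cat > h.py <<'E'
import numpy as np,cv2
from scipy.spatial.transform import Rotation as R
from workcell import monitor, optics, bot
def rays(p,px):
    px=np.atleast_2d(px).astype(float)
    d=np.c_[(px[:,0]-p['cx'])/p['fx'],(px[:,1]-p['cy'])/p['fy'],np.ones(len(px))]
    return np.array(p['origin']),R.from_euler('xyz',p['rotation']).apply(d)
def plane(p,px,z):
    o,d=rays(p,px);return o+d*((z-o[2])/d[:,2])[:,None]
def tri(p1,a,p2,b):
    o1,d1=rays(p1,a);o2,d2=rays(p2,b);d1=d1[0]/np.linalg.norm(d1);d2=d2[0]/np.linalg.norm(d2)
    t=np.linalg.lstsq(np.c_[d1,-d2],o2-o1,rcond=None)[0]
    q1=o1+t[0]*d1;q2=o2+t[1]*d2
    return (q1+q2)/2,np.linalg.norm(q1-q2)
def blobs(im,lo,hi,amin,amax,box=None):
    m=cv2.inRange(cv2.cvtColor(im,cv2.COLOR_RGB2HSV),np.array(lo),np.array(hi))
    m=cv2.morphologyEx(m,cv2.MORPH_OPEN,np.ones((3,3),np.uint8))
    cs=cv2.findContours(m,cv2.RETR_EXTERNAL,cv2.CHAIN_APPROX_NONE)[0]
    return [c for c in cs if amin<cv2.contourArea(c)<amax],m
E
python3 - <<'E'
from h import *
for n,pts in(("top",[(347,160),(387,168),(430,162),(203,200),(240,208),(387,120),(347,200),(410,165),(224,204)]),("scene",[(201,214),(243,220),(276,235),(400,222),(436,236),(222,222),(300,235)])):
    im=cv2.cvtColor(cv2.imread(f"pics/{n}0.png"),cv2.COLOR_BGR2HSV)
    print(n,[(p,im[p[1]-1:p[1]+2,p[0]-1:p[0]+2].reshape(-1,3).mean(0).round().tolist()) for p in pts])
    rgb=cv2.imread(f"pics/{n}0.png")[:,:,::-1]
    for lo in([15,50,140],[18,60,130]):
        bs,m=blobs(np.ascontiguousarray(rgb),lo,[32,130,255],150,3000)
        for c in bs:
            r=cv2.minAreaRect(c);print(lo[1],np.round(r[0],1),np.round(r[1],1),round(r[2]),cv2.contourArea(c), 'fill',round(cv2.contourArea(c)/(r[1][0]*r[1][1]),2))
E
```

```text
top [((347, 160), [21.0, 70.0, 151.0]), ((387, 168), [20.0, 77.0, 152.0]), ((430, 162), [20.0, 81.0, 148.0]), ((203, 200), [25.0, 61.0, 151.0]), ((240, 208), [26.0, 58.0, 151.0]), ((387, 120), [18.0, 35.0, 143.0]), ((347, 200), [14.0, 89.0, 133.0]), ((410, 165), [18.0, 48.0, 143.0]), ((224, 204), [17.0, 130.0, 131.0])]
50 [236.4 207.6] [17.2 59.2] 15 657.5 fill 0.65
50 [201.5 199. ] [17.  59.4] 14 676.0 fill 0.67
50 [386.3 168.2] [11.7 57.2] 13 599.0 fill 0.89
50 [430.7 161.1] [12.4 56.8] 7 601.5 fill 0.85
50 [347.3 159.5] [12.2 56.7] 8 601.0 fill 0.87
60 [198.6 210.5] [11.3 36. ] 13 195.5 fill 0.48
60 [386.6 168.1] [12.8 57.9] 13 664.5 fill 0.9
60 [430.7 161.1] [12.6 57.1] 7 628.5 fill 0.87
60 [347.4 159.6] [12.6 57.1] 8 637.0 fill 0.89
scene [((201, 214), [18.0, 71.0, 159.0]), ((243, 220), [18.0, 71.0, 160.0]), ((276, 235), [18.0, 72.0, 162.0]), ((400, 222), [18.0, 72.0, 162.0]), ((436, 236), [18.0, 73.0, 162.0]), ((222, 222), [14.0, 55.0, 154.0]), ((300, 235), [14.0, 52.0, 154.0])]
50 [450.3 241.4] [12.  42.1] 30 369.0 fill 0.73
50 [274.2 231.8] [13.2 55.6] 42 578.5 fill 0.79
50 [423.8 233.2] [36.7 59.3] 32 1583.5 fill 0.73
50 [394.5 221.4] [19.3 57.2] 39 737.0 fill 0.67
50 [242.  216.6] [11.6 58.4] 51 530.0 fill 0.79
50 [198.3 212.4] [11.8 57.5] 52 497.0 fill 0.73
60 [438.2 235.7] [ 9.  43.6] 32 225.0 fill 0.57
```

```bash
python3 - <<'E'
from h import *
P={n:optics.camera_params(n) for n in("top","scene")}
I={n:np.ascontiguousarray(cv2.imread(f"pics/{n}0.png")[:,:,::-1]) for n in P}
def rects(n,lo,hi,a=(250,3000)):
    return [(cv2.minAreaRect(c),c) for c in blobs(I[n],lo,hi,*a)[0]]
def cen(c):
    m=cv2.moments(c);return np.array([m['m10']/m['m00'],m['m01']/m['m00']])
T=[(c) for r,c in rects("top",[15,60,130],[32,130,255]) if r[0][0]>330]
S=[(c) for r,c in rects("scene",[15,50,140],[32,130,255]) if r[0][0]<300]
T.sort(key=lambda c:cen(c)[0]);S.sort(key=lambda c:-cen(c)[0])
def axis(w):
    w=w[:,:2];r=cv2.minAreaRect((w*1000).astype(np.float32));b=cv2.boxPoints(r);e=[b[1]-b[0],b[2]-b[1]];L=[np.linalg.norm(x) for x in e];k=int(np.argmax(L));return np.round(r[0]).tolist(),np.round(sorted(L),1).tolist(),round(float(np.degrees(np.arctan2(e[k][1],e[k][0]))%180),1)
for t,s in zip(T,S):
    X,e=tri(P["top"],cen(t),P["scene"],cen(s))
    print("tri",X.round(3),round(e,4),"on z=.026:",axis(plane(P["top"],t[:,0],.026)),'scene',axis(plane(P["scene"],s[:,0],.026)))
for lo,hi in(([15,40,138],[32,92,255]),([15,40,142],[32,80,255])):
  for n in P:
    for r,c in rects(n,lo,hi):
        if (n=="top" and 180<r[0][0]<270) or (n=="scene" and 370<r[0][0]<470):
            print(n,cen(c).round(1),cv2.contourArea(c),axis(plane(P[n],c[:,0],.042)))
# board
for r,c in rects("top",[10,90,80],[30,200,255],(400,9000)):
    print("brown",np.round(r[0]),np.round(r[1]),axis(plane(P["top"],c[:,0],.016)))
for r,c in rects("top",[0,150,80],[8,255,255],(60,900)): print("red",r[0],axis(plane(P["top"],c[:,0],.044)))
a=[I["top"][100:260,170:470,::-1],I["scene"][160:320,170:470,::-1]]
cv2.imwrite("pics/v2.png",cv2.resize(np.vstack(a),None,fx=1.8,fy=1.8,interpolation=cv2.INTER_CUBIC))
E
```

```text
tri [0.616 0.087 0.021] 0.0042 on z=.026: ([615.0, 90.0], [36.099998474121094, 155.39999389648438], 172.3) scene ([614.0, 86.0], [39.099998474121094, 160.89999389648438], 172.5)
tri [ 0.593 -0.018  0.024] 0.0042 on z=.026: ([594.0, -16.0], [33.79999923706055, 158.39999389648438], 167.4) scene ([589.0, -18.0], [39.400001525878906, 164.10000610351562], 167.4)
tri [ 0.614 -0.136  0.022] 0.0057 on z=.026: ([613.0, -133.0], [33.79999923706055, 155.5], 172.8) scene ([612.0, -136.0], [42.29999923706055, 160.8000030517578], 171.3)
top [238.7 208.4] 671.0 ([479.0, 373.0], [33.099998474121094, 155.6999969482422], 167.1)
top [203.5 199.6] 662.0 ([501.0, 466.0], [32.900001525878906, 155.60000610351562], 167.0)
scene [436.4 232.8] 647.0 ([497.0, 469.0], [47.400001525878906, 169.3000030517578], 170.4)
scene [399.2 219.2] 551.5 ([477.0, 372.0], [37.20000076293945, 163.5], 168.1)
top [238.8 208.3] 649.5 ([479.0, 373.0], [31.899999618530273, 154.5], 167.1)
top [203.6 199.6] 635.5 ([501.0, 466.0], [31.799999237060547, 154.3000030517578], 167.2)
scene [436.5 232.8] 617.5 ([496.0, 468.0], [44.20000076293945, 168.5], 170.8)
scene [399.7 219. ] 510.5 ([477.0, 373.0], [36.400001525878906, 162.6999969482422], 169.2)
brown [453. 297.] [69. 29.] ([257.0, -186.0], [74.4000015258789, 173.8000030517578], 23.3)
brown [440. 227.] [36. 43.] ([438.0, -159.0], [95.0999984741211, 113.9000015258789], 90.7)
brown [361. 192.] [31. 38.] ([528.0, 51.0], [82.9000015258789, 100.69999694824219], 107.3)
brown [320. 139.] [16. 48.] ([672.0, 162.0], [45.599998474121094, 129.1999969482422], 93.1)
red (264.13275146484375, 257.50885009765625) ([352.0, 303.0], [52.0, 59.70000076293945], 132.1)
```

View pics/v2.png

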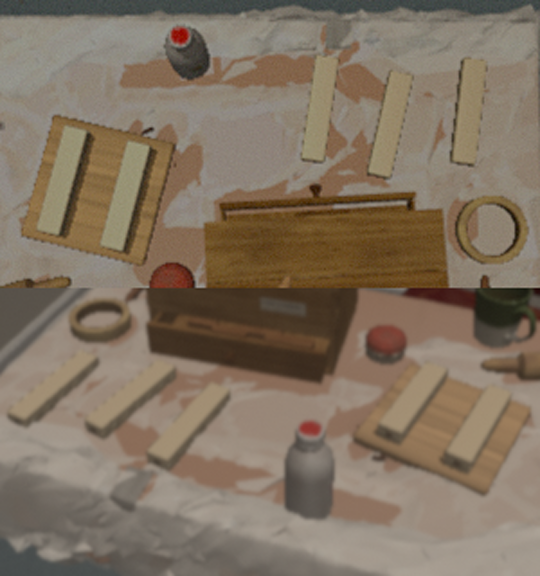

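The close-up confirms three loose bars, the board with its two base bars, the drawer front clear of the loose bars, and a bottle ahead of the board. The two-view triangulation gives z≈0.022–0.024 (expected just under 0.026), the base bars are 96 mm apart as stated, and the yaw is −12.9°. I'll move now.

```bash
cat >> h.py <<'E'
def plan(target,yaw,n,s=None):
    """rows (tool-frame fractions) to TCP target with jaw axis at yaw (deg, mod 180), pointing down"""
    s=s or monitor.observe();M=R.from_euler('xyz',s['tool_rot']);p=np.array(s['position'])
    y=M.as_matrix()[:,1];cur=np.degrees(np.arctan2(y[1],y[0]))
    d=(yaw-cur+90)%180-90
    f=lambda a:R.from_matrix(np.c_[[0,0,-1.],[np.cos(a),np.sin(a),0],[np.sin(a),-np.cos(a),0]])
    G=f(np.radians(cur+d));rv=(M.inv()*G).as_rotvec()
    print('pos',p.round(4),'jaw yaw',round(cur,1),'turn',round(d,1),'tilt',round(float(np.degrees(np.arccos(-M.as_matrix()[2,0]))),2),'q',np.round(s['qpos'],2),'F',np.round(s['force'],2),'w',round(float(s['grip_width']),4),'t',round(float(s['clock']),2))
    dw=(np.array(target)-p)/n
    D=[];W=[]
    for i in range(n):
        D.append((M.inv().apply(dw)/.03).round(2).tolist());W.append((np.degrees(rv)/n/6).round(2).tolist());M=M*R.from_rotvec(rv/n)
    print(D);print(W)
E
python3 - <<'E'
from h import *
plan([.613,-.134,.245],82.5,20)
p=optics.camera_params("wrist");s=monitor.observe()
M=R.from_euler('xyz',s['tool_rot']);print('cam in tool',M.inv().apply(p['origin']-s['position']).round(3))
# toolbox height check: front-left top corner
T=optics.camera_params("top");S=optics.camera_params("scene")
print(tri(T,(416,216),S,(253,150)),tri(T,(284,222),S,(354,172)),tri(T,(273,121),S,(342,240)))
E
```

```text
pos [ 0.2111 -0.588   0.2448] jaw yaw -70.2 turn -27.3 tilt 0.06 q [ 1.16  0.52 -0.04  1.6   0.02  1.02 -0.11] F [-0.73  0.18 -0.34] w 0.0851 t 0.1
[[0.0, -0.49, -0.89], [0.0, -0.51, -0.87], [0.0, -0.53, -0.86], [0.0, -0.55, -0.85], [0.0, -0.57, -0.84], [0.0, -0.59, -0.82], [-0.0, -0.61, -0.81], [-0.0, -0.63, -0.79], [-0.0, -0.64, -0.78], [-0.0, -0.66, -0.76], [-0.0, -0.68, -0.75], [-0.0, -0.7, -0.73], [-0.0, -0.72, -0.71], [-0.0, -0.73, -0.7], [-0.0, -0.75, -0.68], [-0.0, -0.76, -0.66], [-0.0, -0.78, -0.64], [-0.0, -0.8, -0.62], [-0.0, -0.81, -0.6], [-0.0, -0.82, -0.59]]
[[0.23, 0.0, 0.0], [0.23, 0.0, 0.0], [0.23, 0.0, 0.0], [0.23, 0.0, 0.0], [0.23, 0.0, 0.0], [0.23, 0.0, 0.0], [0.23, 0.0, 0.0], [0.23, 0.0, 0.0], [0.23, 0.0, 0.0], [0.23, 0.0, 0.0], [0.23, 0.0, 0.0], [0.23, 0.0, 0.0], [0.23, 0.0, 0.0], [0.23, 0.0, 0.0], [0.23, 0.0, 0.0], [0.23, 0.0, 0.0], [0.23, 0.0, 0.0], [0.23, 0.0, 0.0], [0.23, 0.0, 0.0], [0.23, 0.0, 0.0]]
cam in tool [-0.128  0.    -0.078]
(array([ 0.45409183, -0.05712143,  0.14217441]), np.float64(0.019777868817191766)) (array([0.44199794, 0.24066182, 0.12971794]), np.float64(0.00926601433996434)) (array([0.68728591, 0.28075402, 0.12777862]), np.float64(0.005871534550416927))
```

arm_command(
  delta_pos=[
    [0,-0.49,-0.89],
    [0,-0.51,-0.87],
    [0,-0.53,-0.86],
    [0,-0.55,-0.85],
    [0,-0.57,-0.84],
    [0,-0.59,-0.82],
    [0,-0.61,-0.81],
    [0,-0.63,-0.79],
    [0,-0.64,-0.78],
    [0,-0.66,-0.76],
  ],
  rotation=[
    [0.23,0,0],
    [0.23,0,0],
    [0.23,0,0],
    [0.23,0,0],
    [0.23,0,0],
    [0.23,0,0],
    [0.23,0,0],
    [0.23,0,0],
    [0.23,0,0],
    [0.23,0,0],
  ],
  gripper=-1,
  grip_force=60,
)

```text
clock: 1.1
position: [0.4159, -0.3551, 0.2417]
tool_rot: [-0.754, 1.564, 2.475]
force: [-0.4, -0.2, 0.3]
grip_width: 0.0854
```

arm_command(
  delta_pos=[
    [0,-0.68,-0.75],
    [0,-0.7,-0.73],
    [0,-0.72,-0.71],
    [0,-0.73,-0.7],
    [0,-0.75,-0.68],
    [0,-0.76,-0.66],
    [0,-0.78,-0.64],
    [0,-0.8,-0.62],
    [0,-0.81,-0.6],
    [0,-0.82,-0.59],
  ],
  rotation=[
    [0.23,0,0],
    [0.23,0,0],
    [0.23,0,0],
    [0.23,0,0],
    [0.23,0,0],
    [0.23,0,0],
    [0.23,0,0],
    [0.23,0,0],
    [0.23,0,0],
    [0.23,0,0],
  ],
)

```text
clock: 2.1
position: [0.6287, -0.1223, 0.2389]
tool_rot: [-0.324, 1.56, 2.654]
force: [-0.7, -1.1, 0.6]
grip_width: 0.0855
```

```bash
cat >> h.py <<'E'
def axis(w):
    r=cv2.minAreaRect((w[:,:2]*1000).astype(np.float32));b=cv2.boxPoints(r);e=[b[1]-b[0],b[2]-b[1]];L=[float(np.linalg.norm(x)) for x in e];k=int(np.argmax(L))
    return np.round(r[0],1).tolist(),np.round(sorted(L),1).tolist(),round(float(np.degrees(np.arctan2(e[k][1],e[k][0]))%180),1)
def wbars(name,z,lo=[15,55,125],hi=[32,110,255],amin=1500):
    p=optics.camera_params("wrist");im=optics.grab_frame("wrist");cv2.imwrite(f"pics/{name}.png",im[:,:,::-1])
    for c in blobs(im,lo,hi,amin,60000)[0]:
        r=cv2.minAreaRect(c);print('px',np.round(r[0]),np.round(r[1]),round(cv2.contourArea(c)),axis(plane(p,c[:,0],z)))
E
python3 - <<'E'
from h import *
wbars("w1",.026)
plan([.613,-.134,.1],82.5,6)
E
```

```text
px [ 43. 303.] [120.  40.] 1661 ([483.1, 340.7], [65.1, 182.6], 168.8)
pos [ 0.6316 -0.1171  0.2386] jaw yaw -99.2 turn 1.7 tilt 0.68 q [ 0.13  0.56 -0.05  1.55  0.02  1.04 -1.66] F [-0.77  6.59 -2.41] w 0.0855 t 2.15
[[0.77, 0.11, 0.08], [0.77, 0.11, 0.08], [0.77, 0.11, 0.08], [0.77, 0.11, 0.08], [0.77, 0.11, 0.09], [0.77, 0.11, 0.09]]
[[-0.05, 0.02, 0.01], [-0.05, 0.02, 0.01], [-0.05, 0.02, 0.01], [-0.05, 0.02, 0.01], [-0.05, 0.02, 0.01], [-0.05, 0.02, 0.01]]
```

View pics/w1.png

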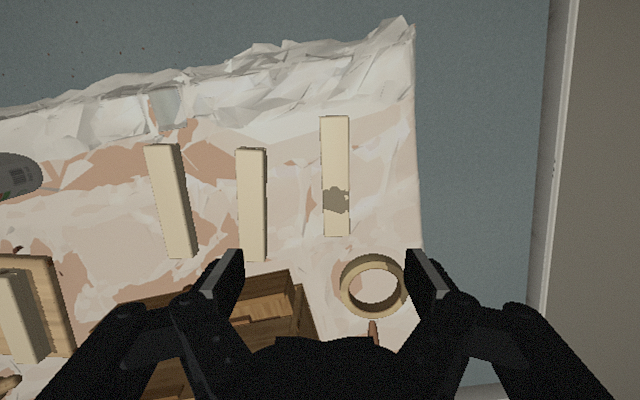

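The wrist view shows the three bars at (336,175), (251,205) and (171,200), and the tape at (372,285) below the jaws. The colour mask needs new limits for this camera.

```bash
python3 - <<'E'
from h import *
im=cv2.imread("pics/w1.png");h=cv2.cvtColor(im,cv2.COLOR_BGR2HSV)
for x,y in[(336,150),(251,200),(171,200),(310,150),(280,220),(258,230),(220,170)]: print((x,y),h[y-1:y+2,x-1:x+2].reshape(-1,3).mean(0).round())
s=monitor.observe();p=optics.camera_params("wrist")
for lo,hi in(([20,50,185],[32,110,255]),([21,50,150],[32,110,255])):
  for c in blobs(im[:,:,::-1].copy(),lo,hi,700,20000)[0]:
    r=cv2.minAreaRect(c);print('px',np.round(r[0]),np.round(r[1]),cv2.contourArea(c),axis(plane(p,c[:,0],.026)))
E
```

```text
(336, 150) [ 21.  48. 202.]
(251, 200) [ 21.  50. 199.]
(171, 200) [ 20.  51. 195.]
(310, 150) [ 20.  31. 190.]
(280, 220) [ 17.  38. 189.]
(258, 230) [ 20.  52. 196.]
(220, 170) [ 14.  78. 174.]
```

```bash
sed -i 's/lo=\[15,55,125\],hi=\[32,110,255\],amin=1500/lo=[18,41,150],hi=[28,75,255],amin=1000/' h.py; python3 - <<'E'
from h import *
wbars("w2",.026)
plan([.613,-.134,.1],82.5,6)
E
```

```text
px [ 15. 322.] [93. 22.] 1630 ([468.5, 395.1], [36.3, 165.4], 167.1)
px [253. 206.] [111.  27.] 2718 ([592.9, -16.5], [33.9, 157.8], 167.1)
px [172. 202.] [118.  26.] 2766 ([614.6, 87.5], [34.8, 157.6], 172.0)
px [339. 154.] [72. 29.] 1909 ([647.3, -138.4], [35.7, 89.5], 172.5)
pos [ 0.63   -0.1189  0.2384] jaw yaw -99.1 turn 1.6 tilt 0.69 q [ 0.13  0.56 -0.05  1.55  0.02  1.04 -1.65] F [-1.22  0.29 -0.56] w 0.0856 t 2.2
[[0.77, 0.1, 0.07], [0.77, 0.1, 0.07], [0.77, 0.1, 0.08], [0.77, 0.1, 0.08], [0.77, 0.1, 0.08], [0.77, 0.1, 0.08]]
[[-0.04, 0.02, 0.01], [-0.04, 0.02, 0.01], [-0.04, 0.02, 0.01], [-0.04, 0.02, 0.01], [-0.04, 0.02, 0.01], [-0.04, 0.02, 0.01]]
```

arm_command(
  delta_pos=[
    [0.8,0.1,0.08],
    [0.9,0.1,0.08],
    [0.9,0.1,0.08],
    [0.9,0.1,0.08],
    [0.8,0.1,0.08],
    [0.7,0.1,0.08],
    [0.5,0,0],
    [0.3,0,0],
    [0,0,0],
  ],
  rotation=[
    [-0.05,0.02,0.01],
    [-0.05,0.02,0.01],
    [-0.05,0.02,0.01],
    [-0.05,0.02,0.01],
    [-0.05,0.02,0.01],
    [-0.05,0.02,0.01],
    [0,0,0],
    [0,0,0],
    [0,0,0],
  ],
)

```text
clock: 3.1
position: [0.6107, -0.1351, 0.0566]
tool_rot: [2.024, 1.569, -1.242]
force: [-0.1, -0.4, -0.0]
grip_width: 0.0852
```

```bash
python3 - <<'E'
from h import *
plan([.613,-.134,.016],82.5,4)
E
```

```text
pos [ 0.6107 -0.1351  0.0566] jaw yaw -97.2 turn -0.3 tilt 0.08 q [ 0.16  0.76 -0.05  1.72  0.06  0.66 -1.62] F [-0.11 -0.39 -0.  ] w 0.0852 t 3.1
[[0.34, -0.01, -0.02], [0.34, -0.01, -0.02], [0.34, -0.01, -0.02], [0.34, -0.01, -0.02]]
[[0.01, -0.0, -0.0], [0.01, -0.0, -0.0], [0.01, -0.0, -0.0], [0.01, -0.0, -0.0]]
```

Down, then close in a second call once the arm is settled.

arm_command(
  delta_pos=[
    [0.4,-0.02,-0.03],
    [0.5,-0.02,-0.03],
    [0.4,0,0],
    [0.1,0,0],
  ],
  rotation=[
    [0,0,0],
    [0,0,0],
    [0,0,0],
    [0,0,0],
  ],
)

```text
clock: 3.5
position: [0.6146, -0.134, 0.0133]
tool_rot: [2.854, 1.567, -0.412]
force: [-1.0, -0.4, -0.2]
grip_width: 0.0855
```

arm_command(
  delta_pos=[
    [0,0,0],
    [0,0,0],
    [0,0,0],
    [0,0,0],
    [0,0,0],
    [0,0,0],
    [0,0,0],
  ],
  rotation=[
    [0,0,0],
    [0,0,0],
    [0,0,0],
    [0,0,0],
    [0,0,0],
    [0,0,0],
    [0,0,0],
  ],
  gripper=1,
  grip_force=60,
)

```text
clock: 4.2
position: [0.6151, -0.134, 0.0142]
tool_rot: [2.909, 1.566, -0.358]
force: [-0.1, 0.2, -2.1]
grip_width: 0.0347
```

arm_command(
  delta_pos=[
    [-0.3,0,0],
    [-0.6,0,0],
    [-0.6,0,0],
    [-0.6,0,0],
    [-0.3,0,0],
    [0,0,0],
    [0,0,0],
    [0,0,0],
    [0,0,0],
  ],
  rotation=[
    [0,0,0],
    [0,0,0],
    [0,0,0],
    [0,0,0],
    [0,0,0],
    [0,0,0],
    [0,0,0],
    [0,0,0],
    [0,0,0],
  ],
)

```text
clock: 5.1
position: [0.6138, -0.1338, 0.0895]
tool_rot: [2.782, 1.567, -0.484]
force: [0.3, -1.1, -2.1]
grip_width: 0.0349
```

```bash
python3 - <<'E'
from h import *
s=monitor.observe();print(np.round(s['force'],2),np.round(s['moment'],2),s['grip_width'],s['qd'].round(3))
print('-- to high pt'); plan([.59,.0,.22],40,6)
print('-- to place 1 hover (far end +u)'); 
u=np.array([np.cos(np.radians(-12.9)),np.sin(np.radians(-12.9))])
for k in(52,-52): print(k,np.array([.490,.420])+k/1000*u)
E
```

```text
[ 0.32 -1.14 -2.14] [ 0.02 -0.01  0.02] 0.03493571570643754 [-0.     0.008 -0.001  0.004 -0.001 -0.003  0.001]
-- to high pt
pos [ 0.6138 -0.1338  0.0895] jaw yaw -97.2 turn -42.8 tilt 0.2 q [ 0.15  0.71 -0.05  1.71  0.05  0.72 -1.62] F [ 0.32 -1.14 -2.14] w 0.0349 t 5.1
[[-0.73, -0.72, 0.22], [-0.73, -0.69, 0.31], [-0.73, -0.64, 0.39], [-0.73, -0.59, 0.47], [-0.73, -0.53, 0.54], [-0.73, -0.46, 0.6]]
[[1.19, -0.01, 0.0], [1.19, -0.01, 0.0], [1.19, -0.01, 0.0], [1.19, -0.01, 0.0], [1.19, -0.01, 0.0], [1.19, -0.01, 0.0]]
-- to place 1 hover (far end +u)
52 [0.54068758 0.40839099]
-52 [0.43931242 0.43160901]
```

```bash
python3 - <<'E'
from h import *
f=[]
for i in range(10): optics.grab_frame("wrist");f.append(monitor.observe()['force'])
f=np.array(f);print(f.mean(0).round(2),f.std(0).round(2))
E
```

```text
[-0.13  0.17 -1.64] [0.49 0.38 0.29]
```

The vertical force is −1.64 ± 0.3 N, about 0.17 kg, so this bar is the hollow one. I'll set it back down gently and go to the middle bar.

arm_command(
  delta_pos=[
    [0.4,0,0],
    [0.7,0,0],
    [0.7,0,0],
    [0.4,0,0],
    [0.15,0,0],
    [0.05,0,0],
    [0.0,0,0],
  ],
  rotation=[
    [0,0,0],
    [0,0,0],
    [0,0,0],
    [0,0,0],
    [0,0,0],
    [0,0,0],
    [0,0,0],
  ],
)

```text
clock: 6.3
position: [0.6146, -0.134, 0.0137]
tool_rot: [2.913, 1.566, -0.353]
force: [0.3, -0.1, -1.6]
grip_width: 0.0348
```

arm_command(
  delta_pos=[
    [0.03,0,0],
    [0,0,0],
    [0,0,0],
    [0,0,0],
    [0,0,0],
  ],
  rotation=[
    [0,0,0],
    [0,0,0],
    [0,0,0],
    [0,0,0],
    [0,0,0],
  ],
)

```text
clock: 6.8
position: [0.6158, -0.1343, 0.0149]
tool_rot: [2.983, 1.563, -0.284]
force: [-0.5, -0.9, -2.2]
grip_width: 0.0352
```

arm_command(
  delta_pos=[
    [0,0,0],
    [0,0,0],
    [0,0,0],
    [0,0,0],
    [-0.3,0,0],
    [-0.6,0,0],
    [-0.8,0,0],
    [-0.8,0,0],
  ],
  rotation=[
    [0,0,0],
    [0,0,0],
    [0,0,0],
    [0,0,0],
    [0,0,0],
    [0,0,0],
    [0,0,0],
    [0,0,0],
  ],
  gripper=-1,
)

```text
clock: 7.6
position: [0.6138, -0.1338, 0.0912]
tool_rot: [2.852, 1.567, -0.415]
force: [0.2, 0.4, 1.0]
grip_width: 0.0856
```

```bash
python3 - <<'E'
from h import *
plan([.593,-.017,.09],77.2,6)
E
```

```text
pos [ 0.6138 -0.1338  0.0912] jaw yaw -97.2 turn -5.6 tilt 0.23 q [ 0.15  0.71 -0.05  1.71  0.05  0.72 -1.62] F [0.24 0.39 0.99] w 0.0856 t 7.6
[[0.01, -0.63, 0.2], [0.01, -0.63, 0.21], [0.01, -0.62, 0.22], [0.01, -0.62, 0.23], [0.01, -0.62, 0.24], [0.01, -0.61, 0.25]]
[[0.16, -0.01, -0.0], [0.16, -0.01, -0.0], [0.16, -0.01, -0.0], [0.16, -0.01, -0.0], [0.16, -0.01, -0.0], [0.16, -0.01, -0.0]]
```

arm_command(
  delta_pos=[
    [0,-0.4,0.2],
    [0,-0.7,0.21],
    [0,-0.75,0.22],
    [0,-0.75,0.23],
    [0,-0.6,0.24],
    [0,-0.3,0.15],
    [0,0,0],
  ],
  rotation=[
    [0.16,0,0],
    [0.16,0,0],
    [0.16,0,0],
    [0.16,0,0],
    [0.16,0,0],
    [0.16,0,0],
    [0,0,0],
  ],
)

```text
clock: 8.3
position: [0.5962, -0.0213, 0.1001]
tool_rot: [-3.085, 1.557, -0.175]
force: [0.8, -0.2, 0.5]
grip_width: 0.0856
```

```bash
python3 - <<'E'
from h import *
plan([.593,-.017,.015],77.2,4)
E
```

```text
pos [ 0.5962 -0.0213  0.1001] jaw yaw -103.3 turn 0.5 tilt 0.8 q [-0.06  0.66 -0.01  1.8   0.02  0.67 -1.88] F [ 0.83 -0.21  0.48] w 0.0856 t 8.3
[[0.71, -0.03, 0.04], [0.71, -0.03, 0.04], [0.71, -0.03, 0.04], [0.71, -0.03, 0.04]]
[[-0.02, -0.03, 0.0], [-0.02, -0.03, 0.0], [-0.02, -0.03, 0.0], [-0.02, -0.03, 0.0]]
```

arm_command(
  delta_pos=[
    [0.5,-0.03,0.04],
    [0.8,-0.03,0.04],
    [0.8,-0.03,0.03],
    [0.5,-0.03,0.02],
    [0.15,0,0],
    [0,0,0],
  ],
  rotation=[
    [0,-0.03,0],
    [0,-0.03,0],
    [0,-0.03,0],
    [0,-0.03,0],
    [0,0,0],
    [0,0,0],
  ],
)

```text
clock: 8.9
position: [0.5949, -0.0207, 0.0145]
tool_rot: [-3.109, 1.568, -0.2]
force: [-0.3, -1.7, 0.4]
grip_width: 0.0856
```

arm_command(
  delta_pos=[
    [0,0,0],
    [0,0,0],
    [0,0,0],
    [0,0,0],
    [0,0,0],
    [0,0,0],
    [0,0,0],
  ],
  rotation=[
    [0,0,0],
    [0,0,0],
    [0,0,0],
    [0,0,0],
    [0,0,0],
    [0,0,0],
    [0,0,0],
  ],
  gripper=1,
  grip_force=80,
)

```text
clock: 9.6
position: [0.5963, -0.0209, 0.0176]
tool_rot: [-2.963, 1.564, -0.054]
force: [0.1, 0.0, -6.1]
grip_width: 0.0347
```

arm_command(
  delta_pos=[
    [-0.3,0,0],
    [-0.6,0,0],
    [-0.8,0,0],
    [-0.9,0,0],
    [-0.9,0,0],
    [-0.9,0,0],
    [-0.6,0,0],
    [-0.3,0,0],
    [0,0,0],
    [0,0,0],
  ],
  rotation=[
    [0,0,0],
    [0,0,0],
    [0,0,0],
    [0,0,0],
    [0,0,0],
    [0,0,0],
    [0,0,0],
    [0,0,0],
    [0,0,0],
    [0,0,0],
  ],
)

```text
clock: 10.6
position: [0.5933, -0.0213, 0.1852]
tool_rot: [-3.106, 1.567, -0.197]
force: [-0.3, -0.0, -5.3]
grip_width: 0.0349
```

```bash
python3 - <<'E'
from h import *
f=[monitor.observe()['force']]
for i in range(4): optics.grab_frame("wrist");f.append(monitor.observe()['force'])
print(np.mean(f,0).round(2))
plan([.5407,.4084,.22],-12.9,20)
E
```

```text
[-0.08 -0.04 -5.23]
pos [ 0.5932 -0.0214  0.1847] jaw yaw -103.3 turn -89.6 tilt 0.17 q [-0.05  0.54 -0.01  1.75  0.01  0.85 -1.88] F [-1.2   0.21 -5.59] w 0.0345 t 10.8
[[-0.06, -0.68, 0.25], [-0.06, -0.66, 0.3], [-0.06, -0.63, 0.35], [-0.06, -0.6, 0.4], [-0.06, -0.57, 0.45], [-0.06, -0.53, 0.49], [-0.06, -0.49, 0.53], [-0.06, -0.45, 0.57], [-0.06, -0.4, 0.6], [-0.06, -0.35, 0.63], [-0.06, -0.3, 0.65], [-0.06, -0.25, 0.68], [-0.06, -0.2, 0.69], [-0.06, -0.14, 0.71], [-0.06, -0.09, 0.72], [-0.06, -0.03, 0.72], [-0.06, 0.02, 0.72], [-0.06, 0.08, 0.72], [-0.06, 0.14, 0.71], [-0.06, 0.19, 0.7]]
[[0.75, -0.0, 0.0], [0.75, -0.0, 0.0], [0.75, -0.0, 0.0], [0.75, -0.0, 0.0], [0.75, -0.0, 0.0], [0.75, -0.0, 0.0], [0.75, -0.0, 0.0], [0.75, -0.0, 0.0], [0.75, -0.0, 0.0], [0.75, -0.0, 0.0], [0.75, -0.0, 0.0], [0.75, -0.0, 0.0], [0.75, -0.0, 0.0], [0.75, -0.0, 0.0], [0.75, -0.0, 0.0], [0.75, -0.0, 0.0], [0.75, -0.0, 0.0], [0.75, -0.0, 0.0], [0.75, -0.0, 0.0], [0.75, -0.0, 0.0]]
```

The reading is −5.2 N, so this bar is solid. The shorter turn would run joint 7 out of range, so I'll replan with a +90° turn.

```bash
sed -i 's/def plan(target,yaw,n,s=None):/def plan(target,yaw,n,s=None,mod=180):/; s/d=(yaw-cur+90)%180-90/d=(yaw-cur+mod\/2)%mod-mod\/2/' h.py; python3 - <<'E'
from h import *
plan([.5416,.4123,.20],-12.9,18,mod=360)
E
```

```text
pos [ 0.5932 -0.0214  0.1847] jaw yaw -103.3 turn 90.4 tilt 0.17 q [-0.05  0.54 -0.01  1.75  0.01  0.85 -1.88] F [-1.2   0.21 -5.59] w 0.0345 t 10.8
[[-0.03, -0.76, 0.28], [-0.03, -0.78, 0.21], [-0.03, -0.8, 0.14], [-0.03, -0.81, 0.07], [-0.03, -0.81, 0.0], [-0.03, -0.81, -0.07], [-0.03, -0.8, -0.14], [-0.03, -0.78, -0.21], [-0.03, -0.76, -0.28], [-0.03, -0.73, -0.34], [-0.03, -0.7, -0.41], [-0.03, -0.66, -0.47], [-0.03, -0.62, -0.52], [-0.03, -0.57, -0.57], [-0.03, -0.52, -0.62], [-0.03, -0.46, -0.66], [-0.03, -0.4, -0.7], [-0.03, -0.34, -0.73]]
[[-0.84, -0.0, -0.0], [-0.84, -0.0, -0.0], [-0.84, -0.0, -0.0], [-0.84, -0.0, -0.0], [-0.84, -0.0, -0.0], [-0.84, -0.0, -0.0], [-0.84, -0.0, -0.0], [-0.84, -0.0, -0.0], [-0.84, -0.0, -0.0], [-0.84, -0.0, -0.0], [-0.84, -0.0, -0.0], [-0.84, -0.0, -0.0], [-0.84, -0.0, -0.0], [-0.84, -0.0, -0.0], [-0.84, -0.0, -0.0], [-0.84, -0.0, -0.0], [-0.84, -0.0, -0.0], [-0.84, -0.0, -0.0]]
```

arm_command(
  delta_pos=[
    [-0.1,-0.5,0.18],
    [-0.1,-0.7,0.19],
    [-0.1,-0.8,0.14],
    [-0.1,-0.81,0.07],
    [-0.1,-0.81,0],
    [-0.05,-0.81,-0.07],
    [-0.03,-0.8,-0.14],
    [-0.03,-0.78,-0.21],
    [-0.03,-0.76,-0.28],
    [-0.03,-0.73,-0.34],
  ],
  rotation=[
    [-0.6,0,0],
    [-0.84,0,0],
    [-0.84,0,0],
    [-0.84,0,0],
    [-0.84,0,0],
    [-0.84,0,0],
    [-0.84,0,0],
    [-0.84,0,0],
    [-0.84,0,0],
    [-0.84,0,0],
  ],
)

```text
clock: 11.8
position: [0.5629, 0.2186, 0.2]
tool_rot: [-0.129, 1.565, -2.607]
force: [0.1, 0.4, -5.2]
grip_width: 0.0343
```

```bash
python3 - <<'E'
from h import *
plan([.5416,.4123,.18],-12.9,8,mod=360)
E
```

```text
pos [0.5629 0.2186 0.2   ] jaw yaw -52.0 turn 39.1 tilt 0.35 q [-0.29  0.55 -0.26  1.69  0.17  0.93 -1.52] F [ 0.06  0.41 -5.24] w 0.0343 t 11.8
[[0.08, -0.69, -0.43], [0.08, -0.65, -0.48], [0.08, -0.61, -0.54], [0.08, -0.56, -0.59], [0.08, -0.51, -0.63], [0.08, -0.45, -0.67], [0.08, -0.39, -0.71], [0.08, -0.33, -0.74]]
[[-0.81, 0.01, 0.0], [-0.81, 0.01, 0.0], [-0.81, 0.01, 0.0], [-0.81, 0.01, 0.0], [-0.81, 0.01, 0.0], [-0.81, 0.01, 0.0], [-0.81, 0.01, 0.0], [-0.81, 0.01, 0.0]]
```

arm_command(
  delta_pos=[
    [0,-0.69,-0.43],
    [0.05,-0.65,-0.48],
    [0.08,-0.61,-0.54],
    [0.08,-0.56,-0.59],
    [0.08,-0.5,-0.6],
    [0.08,-0.4,-0.6],
    [0.08,-0.2,-0.4],
    [0.08,-0.1,-0.2],
    [0,0,0],
  ],
  rotation=[
    [-0.81,0.01,0],
    [-0.81,0.01,0],
    [-0.81,0.01,0],
    [-0.81,0.01,0],
    [-0.81,0.01,0],
    [-0.8,0.01,0],
    [-0.6,0.01,0],
    [-0.3,0.01,0],
    [0,0,0],
  ],
)

```text
clock: 12.7
position: [0.5354, 0.3938, 0.1787]
tool_rot: [-1.76, 1.561, 2.693]
force: [0.1, -0.6, -5.6]
grip_width: 0.0346
```

```bash
python3 - <<'E'
from h import *
wbars("w3",.042)
plan([.5416,.4123,.10],-12.9,4,mod=360)
E
```

```text
px [245. 222.] [31. 83.] 1814 ([445.2, 380.5], [34.4, 86.4], 167.2)
px [274. 188.] [162. 179.] 14430 ([488.0, 400.0], [165.7, 169.6], 75.5)
pos [0.5356 0.3931 0.1788] jaw yaw -15.0 turn 2.1 tilt 0.53 q [-0.45  0.68 -0.42  1.53  0.3   1.   -1.22] F [-0.38  0.34 -5.29] w 0.0343 t 12.75
[[0.66, 0.01, -0.17], [0.66, 0.01, -0.17], [0.66, 0.01, -0.17], [0.66, 0.01, -0.17]]
[[-0.09, -0.0, 0.02], [-0.09, -0.0, 0.02], [-0.09, -0.0, 0.02], [-0.09, -0.0, 0.02]]
```

View pics/w3.png

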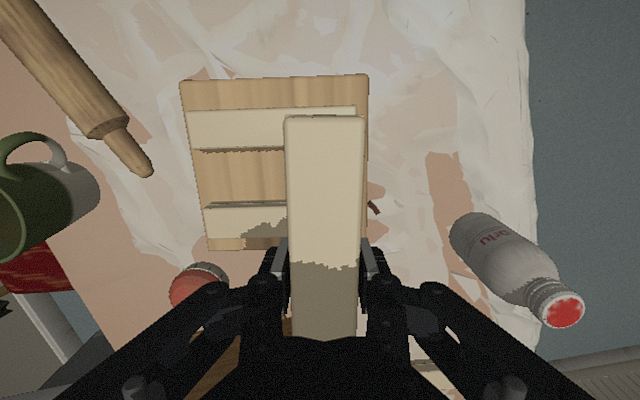

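The held bar is square to the base bars in the wrist view. The far base bar's top runs from (187,109) to (356,107) and the near one's left end is at (201,207)–(205,235). I'll cast these to check the ends, and cast the held bar's end as well.

```bash
python3 - <<'E'
from h import *
p=optics.camera_params("wrist")
a=plane(p,[(188,109),(355,107),(192,148),(201,207),(205,236)],.042)[:,:2]
c=np.array([.490,.420]);t=np.radians(-12.9);U=np.array([[np.cos(t),np.sin(t)],[-np.sin(t),np.cos(t)]])
print(((a-c)@U.T*1000).round(1))
s=monitor.observe();b=plane(p,[(286,118),(363,118)],s['position'][2]+.012)[:,:2]
print('held end',((b-c)@U.T*1000).round(1),'tcp',((s['position'][:2]-c)@U.T*1000).round(1))
E
```

```text
[[-73.8  65.4]
 [ 79.4  61.9]
 [-76.6  29.8]
 [-78.2 -30.3]
 [-79.6 -63. ]]
held end [[36.9 58.7]
 [68.1 57.6]] tcp [ 50.5 -16. ]
```

arm_command(
  delta_pos=[
    [0.4,0.01,-0.17],
    [0.7,0.01,-0.2],
    [0.7,0.01,-0.2],
    [0.7,0.01,-0.15],
    [0.5,0,0],
    [0.2,0,0],
    [0,0,0],
  ],
  rotation=[
    [-0.09,0,0.02],
    [-0.09,0,0.02],
    [-0.09,0,0.02],
    [-0.09,0,0.02],
    [0,0,0],
    [0,0,0],
    [0,0,0],
  ],
)

```text
clock: 13.45
position: [0.5449, 0.4098, 0.0766]
tool_rot: [1.278, 1.568, -0.524]
force: [0.4, -0.3, -4.2]
grip_width: 0.0347
```

```bash
python3 - <<'E'
from h import *
plan([.5418,.4133,.065],-12.9,3,mod=360)
E
```

```text
pos [0.5449 0.4098 0.0766] jaw yaw -13.3 turn 0.4 tilt 0.15 q [-0.5   0.83 -0.38  1.54  0.38  0.85 -1.25] F [ 0.43 -0.33 -4.22] w 0.0347 t 13.45
[[0.13, -0.04, -0.03], [0.13, -0.04, -0.03], [0.13, -0.04, -0.03]]
[[-0.02, 0.0, -0.01], [-0.02, 0.0, -0.01], [-0.02, 0.0, -0.01]]
```

arm_command(
  delta_pos=[
    [0.13,-0.05,-0.04],
    [0.13,-0.04,-0.04],
    [0.13,-0.03,-0.04],
    [0.05,0,0],
    [0,0,0],
    [0,0,0],
  ],
  rotation=[
    [-0.02,0,0],
    [-0.02,0,0],
    [-0.02,0,0],
    [0,0,0],
    [0,0,0],
    [0,0,0],
  ],
)

```text
clock: 14.05
position: [0.5433, 0.4148, 0.0653]
tool_rot: [1.958, 1.565, 0.161]
force: [0.2, -0.2, -4.9]
grip_width: 0.0343
```

arm_command(
  delta_pos=[
    [0.08,0,0],
    [0.05,0,0],
    [0,0,0],
    [0,0,0],
  ],
  rotation=[
    [0,0,0],
    [0,0,0],
    [0,0,0],
    [0,0,0],
  ],
)

```text
clock: 14.45
position: [0.5436, 0.4148, 0.0614]
tool_rot: [1.983, 1.565, 0.186]
force: [-0.6, -0.6, -5.2]
grip_width: 0.0342
```

arm_command(
  delta_pos=[
    [0.05,-0.04,0],
    [0.03,0,0],
    [0,0,0],
    [0,0,0],
  ],
  rotation=[
    [0,0,0],
    [0,0,0],
    [0,0,0],
    [0,0,0],
  ],
)

```text
clock: 14.85
position: [0.5423, 0.4151, 0.0594]
tool_rot: [1.987, 1.565, 0.19]
force: [0.4, 0.4, -4.1]
grip_width: 0.0344
```

arm_command(
  delta_pos=[
    [0.04,0,0],
    [0,0,0],
    [0,0,0],
  ],
  rotation=[
    [0,0,0],
    [0,0,0],
    [0,0,0],
  ],
)

```text
clock: 15.15
position: [0.5425, 0.4153, 0.0595]
tool_rot: [2.013, 1.564, 0.215]
force: [-0.5, 0.8, -5.7]
grip_width: 0.0347
```

arm_command(
  delta_pos=[
    [0.08,0,0],
    [0.04,0,0],
    [0,0,0],
  ],
  rotation=[
    [0,0,0],
    [0,0,0],
    [0,0,0],
  ],
)

```text
clock: 15.45
position: [0.5426, 0.4154, 0.0596]
tool_rot: [1.942, 1.563, 0.144]
force: [-0.1, -0.3, -4.9]
grip_width: 0.0341
```

arm_command(
  delta_pos=[
    [0.08,0,0],
    [0.04,0,0],
    [0,0,0],
  ],
  rotation=[
    [0,0,0],
    [0,0,0],
    [0,0,0],
  ],
)

```text
clock: 15.75
position: [0.5428, 0.4156, 0.0595]
tool_rot: [1.905, 1.562, 0.106]
force: [-0.4, 0.1, -4.7]
grip_width: 0.0345
```

z holds at 0.0595 against the predicted 0.0596 however I push, so the bar is seated. I'll release it and rise.

arm_command(
  delta_pos=[
    [0,0,0],
    [0,0,0],
    [0,0,0],
    [0,0,0],
    [0,0,0],
    [-0.3,0,0],
    [-0.7,0,0],
    [-0.9,0,0],
    [-0.9,0,0],
    [-0.9,0,0],
  ],
  rotation=[
    [0,0,0],
    [0,0,0],
    [0,0,0],
    [0,0,0],
    [0,0,0],
    [0,0,0],
    [0,0,0],
    [0,0,0],
    [0,0,0],
    [0,0,0],
  ],
  gripper=-1,
)

```text
clock: 16.75
position: [0.5408, 0.4149, 0.172]
tool_rot: [1.571, 1.566, -0.227]
force: [0.8, 0.7, 0.6]
grip_width: 0.0858
```

```bash
python3 - <<'E'
from h import *
wbars("w4",.068)
plan([.6148,.088,.20],-97.8,14,mod=360)
E
```

```text
px [244. 150.] [ 36. 119.] 4114 ([485.5, 472.9], [30.0, 98.3], 167.0)
px [330. 172.] [121.  49.] 4770 ([550.4, 435.6], [41.0, 106.6], 76.9)
pos [0.5421 0.4163 0.1771] jaw yaw -13.0 turn -84.8 tilt 0.56 q [-0.49  0.71 -0.42  1.48  0.32  1.01 -1.22] F [2.   2.38 5.51] w 0.0856 t 16.8
[[-0.05, 0.35, 0.72], [-0.05, 0.42, 0.68], [-0.05, 0.49, 0.63], [-0.05, 0.55, 0.58], [-0.05, 0.61, 0.52], [-0.05, 0.66, 0.45], [-0.05, 0.71, 0.38], [-0.05, 0.74, 0.3], [-0.05, 0.77, 0.22], [-0.05, 0.79, 0.14], [-0.05, 0.8, 0.05], [-0.05, 0.8, -0.03], [-0.05, 0.79, -0.11], [-0.05, 0.78, -0.2]]
[[1.01, -0.01, -0.0], [1.01, -0.01, -0.0], [1.01, -0.01, -0.0], [1.01, -0.01, -0.0], [1.01, -0.01, -0.0], [1.01, -0.01, -0.0], [1.01, -0.01, -0.0], [1.01, -0.01, -0.0], [1.01, -0.01, -0.0], [1.01, -0.01, -0.0], [1.01, -0.01, -0.0], [1.01, -0.01, -0.0], [1.01, -0.01, -0.0], [1.01, -0.01, -0.0]]
```

arm_command(
  delta_pos=[
    [-0.2,0.25,0.52],
    [-0.15,0.4,0.65],
    [-0.1,0.49,0.63],
    [-0.05,0.55,0.58],
    [-0.05,0.61,0.52],
    [-0.05,0.66,0.45],
    [-0.05,0.71,0.38],
    [-0.05,0.74,0.3],
    [-0.05,0.77,0.22],
    [-0.05,0.79,0.14],
  ],
  rotation=[
    [0.8,0,0],
    [1,0,0],
    [1,0,0],
    [1,0,0],
    [1,0,0],
    [1,0,0],
    [1,0,0],
    [1,0,0],
    [1,0,0],
    [1,0,0],
  ],
)

```text
clock: 17.8
position: [0.5953, 0.1867, 0.2097]
tool_rot: [-2.826, 1.551, 0.599]
force: [-0.3, 0.7, -0.7]
grip_width: 0.0854
```

```bash
python3 - <<'E'
from h import *
plan([.6148,.088,.14],-97.8,6,mod=360)
E
```

```text
pos [0.5953 0.1867 0.2097] jaw yaw -73.7 turn -24.1 tilt 1.16 q [-0.28  0.55 -0.17  1.65  0.1   0.93 -1.77] F [-0.34  0.72 -0.65] w 0.0854 t 17.8
[[0.38, 0.56, 0.06], [0.38, 0.56, 0.02], [0.38, 0.56, -0.02], [0.39, 0.56, -0.06], [0.39, 0.55, -0.1], [0.39, 0.54, -0.14]]
[[0.67, -0.03, 0.02], [0.67, -0.03, 0.02], [0.67, -0.03, 0.02], [0.67, -0.03, 0.02], [0.67, -0.03, 0.02], [0.67, -0.03, 0.02]]
```

arm_command(
  delta_pos=[
    [0.2,0.56,0.06],
    [0.38,0.56,0.02],
    [0.38,0.56,-0.02],
    [0.39,0.56,-0.06],
    [0.39,0.45,-0.1],
    [0.39,0.3,-0.14],
    [0.1,0.1,0],
    [0,0,0],
  ],
  rotation=[
    [0.67,-0.03,0.02],
    [0.67,-0.03,0.02],
    [0.67,-0.03,0.02],
    [0.67,-0.03,0.02],
    [0.67,-0.03,0.02],
    [0.5,-0.03,0.02],
    [0.2,0,0],
    [0,0,0],
  ],
)

```text
clock: 18.6
position: [0.6157, 0.0881, 0.1457]
tool_rot: [3.118, 1.566, -0.189]
force: [0.2, -0.1, -0.3]
grip_width: 0.0853
```

```bash
python3 - <<'E'
from h import *
wbars("w5",.026)
plan([.6148,.088,.015],-97.8,6,mod=360)
E
```

```text
px [ 40. 361.] [76. 81.] 3014 ([463.9, 450.9], [86.8, 146.4], 151.0)
px [321. 158.] [100.  37.] 3194 ([647.8, 84.2], [33.0, 91.1], 171.6)
px [568. 149.] [ 40. 185.] 6394 ([614.6, -133.2], [34.9, 157.7], 172.7)
pos [0.6158 0.0885 0.146 ] jaw yaw -99.4 turn 1.6 tilt 0.29 q [-0.21  0.63 -0.04  1.7   0.04  0.81 -2.  ] F [-0.67 -0.57 -0.62] w 0.0856 t 18.65
[[0.73, 0.0, 0.01], [0.73, 0.0, 0.01], [0.73, 0.0, 0.01], [0.73, 0.0, 0.01], [0.73, 0.0, 0.01], [0.73, 0.0, 0.01]]
[[-0.04, -0.01, 0.0], [-0.04, -0.01, 0.0], [-0.04, -0.01, 0.0], [-0.04, -0.01, 0.0], [-0.04, -0.01, 0.0], [-0.04, -0.01, 0.0]]
```

arm_command(
  delta_pos=[
    [0.5,0,0.02],
    [0.9,0,0.02],
    [1,0,0.02],
    [0.9,0,0.02],
    [0.6,0,0],
    [0.4,0,0],
    [0.1,0,0],
    [0,0,0],
  ],
  rotation=[
    [-0.06,-0.02,0],
    [-0.06,-0.02,0],
    [-0.06,-0.02,0],
    [-0.04,0,0],
    [0,0,0],
    [0,0,0],
    [0,0,0],
    [0,0,0],
  ],
)

```text
clock: 19.45
position: [0.6142, 0.0952, 0.0103]
tool_rot: [-2.021, 1.564, 0.994]
force: [1.3, 0.9, 0.8]
grip_width: 0.0854
```

arm_command(
  delta_pos=[
    [0,0,0],
    [0,0,0],
    [0,0,0],
    [0,0,0],
    [0,0,0],
    [0,0,0],
    [0,0,0],
  ],
  rotation=[
    [0,0,0],
    [0,0,0],
    [0,0,0],
    [0,0,0],
    [0,0,0],
    [0,0,0],
    [0,0,0],
  ],
  gripper=1,
)

```text
clock: 20.15
position: [0.6157, 0.0942, 0.014]
tool_rot: [-2.427, 1.562, 0.588]
force: [0.6, -0.9, -5.1]
grip_width: 0.0349
```

arm_command(
  delta_pos=[
    [-0.3,0,0],
    [-0.6,0,0],
    [-0.8,0,0],
    [-0.9,0,0],
    [-0.9,0,0],
    [-0.9,0,0],
    [-0.6,0,0],
    [-0.3,0,0],
    [0,0,0],
    [0,0,0],
  ],
  rotation=[
    [0,0,0],
    [0,0,0],
    [0,0,0],
    [0,0,0],
    [0,0,0],
    [0,0,0],
    [0,0,0],
    [0,0,0],
    [0,0,0],
    [0,0,0],
  ],
)

```text
clock: 21.15
position: [0.6128, 0.094, 0.1816]
tool_rot: [-2.223, 1.563, 0.793]
force: [-0.0, 0.2, -5.5]
grip_width: 0.0347
```

```bash
python3 - <<'E'
from h import *
im=optics.grab_frame("top");cv2.imwrite("pics/top2.png",im[:,:,::-1]);p=optics.camera_params("top")
c0=np.array([.490,.420]);t=np.radians(-12.9);U=np.array([[np.cos(t),np.sin(t)],[-np.sin(t),np.cos(t)]])
for c in blobs(im,[15,40,138],[32,92,255],100,3000)[0]:
    r=cv2.minAreaRect(c)
    if 180<r[0][0]<270:
        a=axis(plane(p,c[:,0],.068)); print(np.round(r[0]),np.round(r[1]),a,'uv',(U@(np.array(a[0])/1000-c0)*1000).round(1))
plan([.4393,.4316,.20],-12.9,16,mod=360)
E
```

```text
[204. 272.] [16. 26.] ([316.3, 448.8], [41.1, 66.2], 97.9) uv [-175.7  -10.7]
[236. 217.] [13. 42.] ([453.5, 373.0], [33.8, 105.1], 167.4) uv [-25.1 -54. ]
[201. 208.] [13. 42.] ([475.5, 464.2], [33.4, 106.7], 167.1) uv [-24.   39.8]
[223. 181.] [61. 16.] ([545.5, 411.7], [42.6, 158.8], 76.7) uv [56.   4.3]
pos [0.6128 0.0939 0.1814] jaw yaw -97.2 turn 84.3 tilt 0.41 q [-0.21  0.58 -0.06  1.68  0.04  0.88 -1.97] F [ 0.6  -0.13 -4.66] w 0.0348 t 21.2
[[-0.04, -0.65, 0.45], [-0.04, -0.69, 0.38], [-0.04, -0.72, 0.32], [-0.04, -0.75, 0.25], [-0.04, -0.77, 0.18], [-0.04, -0.78, 0.11], [-0.04, -0.79, 0.04], [-0.04, -0.79, -0.03], [-0.04, -0.78, -0.11], [-0.04, -0.77, -0.18], [-0.04, -0.75, -0.25], [-0.04, -0.72, -0.32], [-0.04, -0.69, -0.38], [-0.04, -0.65, -0.44], [-0.04, -0.61, -0.5], [-0.04, -0.56, -0.56]]
[[-0.88, -0.0, 0.0], [-0.88, -0.0, 0.0], [-0.88, -0.0, 0.0], [-0.88, -0.0, 0.0], [-0.88, -0.0, 0.0], [-0.88, -0.0, 0.0], [-0.88, -0.0, 0.0], [-0.88, -0.0, 0.0], [-0.88, -0.0, 0.0], [-0.88, -0.0, 0.0], [-0.88, -0.0, 0.0], [-0.88, -0.0, 0.0], [-0.88, -0.0, 0.0], [-0.88, -0.0, 0.0], [-0.88, -0.0, 0.0], [-0.88, -0.0, 0.0]]
```

arm_command(
  delta_pos=[
    [-0.1,-0.45,0.3],
    [-0.1,-0.65,0.36],
    [-0.1,-0.72,0.32],
    [-0.1,-0.75,0.25],
    [-0.1,-0.77,0.18],
    [-0.05,-0.78,0.11],
    [-0.04,-0.79,0.04],
    [-0.04,-0.79,-0.03],
    [-0.04,-0.78,-0.11],
    [-0.04,-0.77,-0.18],
  ],
  rotation=[
    [-0.6,0,0],
    [-0.88,0,0],
    [-0.88,0,0],
    [-0.88,0,0],
    [-0.88,0,0],
    [-0.88,0,0],
    [-0.88,0,0],
    [-0.88,0,0],
    [-0.88,0,0],
    [-0.88,0,0],
  ],
)

```text
clock: 22.2
position: [0.5011, 0.3045, 0.1944]
tool_rot: [-0.731, 1.562, -3.062]
force: [0.9, 0.2, -4.6]
grip_width: 0.0346
```

```bash
python3 - <<'E'
from h import *
plan([.4385,.4328,.16],-12.9,8,mod=360)
E
```

```text
pos [0.5011 0.3045 0.1944] jaw yaw -43.5 turn 30.6 tilt 0.51 q [-0.42  0.54 -0.32  1.74  0.2   0.91 -1.58] F [ 0.93  0.21 -4.62] w 0.0346 t 22.2
[[0.15, -0.56, -0.21], [0.14, -0.54, -0.25], [0.14, -0.52, -0.28], [0.14, -0.5, -0.32], [0.14, -0.48, -0.35], [0.14, -0.46, -0.38], [0.14, -0.43, -0.41], [0.14, -0.4, -0.44]]
[[-0.64, 0.01, 0.01], [-0.64, 0.01, 0.01], [-0.64, 0.01, 0.01], [-0.64, 0.01, 0.01], [-0.64, 0.01, 0.01], [-0.64, 0.01, 0.01], [-0.64, 0.01, 0.01], [-0.64, 0.01, 0.01]]
```

arm_command(
  delta_pos=[
    [0.05,-0.56,-0.21],
    [0.1,-0.54,-0.25],
    [0.14,-0.52,-0.28],
    [0.14,-0.5,-0.32],
    [0.14,-0.48,-0.35],
    [0.14,-0.42,-0.38],
    [0.14,-0.3,-0.35],
    [0.14,-0.15,-0.25],
    [0,0,0],
  ],
  rotation=[
    [-0.64,0.01,0.01],
    [-0.64,0.01,0.01],
    [-0.64,0.01,0.01],
    [-0.64,0.01,0.01],
    [-0.64,0.01,0.01],
    [-0.6,0.01,0.01],
    [-0.5,0.01,0.01],
    [-0.3,0.01,0.01],
    [0,0,0],
  ],
)

```text
clock: 23.1
position: [0.4395, 0.4323, 0.1593]
tool_rot: [-2.446, 1.569, 2.034]
force: [0.6, -0.1, -4.5]
grip_width: 0.0347
```

```bash
python3 - <<'E'
from h import *
wbars("w6",.068)
plan([.4385,.4328,.075],-12.9,6,mod=360)
E
```

```text
px [351. 188.] [167. 138.] 15504 ([461.4, 435.9], [107.7, 144.8], 76.8)
px [449. 192.] [ 44. 185.] 7094 ([540.4, 412.3], [34.6, 156.1], 76.8)
pos [0.4399 0.4316 0.1596] jaw yaw -13.4 turn 0.5 tilt 0.11 q [-0.57  0.64 -0.44  1.68  0.33  0.89 -1.38] F [-0.54  0.14 -5.13] w 0.0347 t 23.15
[[0.47, -0.01, -0.0], [0.47, -0.01, -0.0], [0.47, -0.01, -0.0], [0.47, -0.01, -0.0], [0.47, -0.01, -0.0], [0.47, -0.01, -0.0]]
[[-0.01, -0.0, 0.0], [-0.01, -0.0, 0.0], [-0.01, -0.0, 0.0], [-0.01, -0.0, 0.0], [-0.01, -0.0, 0.0], [-0.01, -0.0, 0.0]]
```

View pics/w6.png

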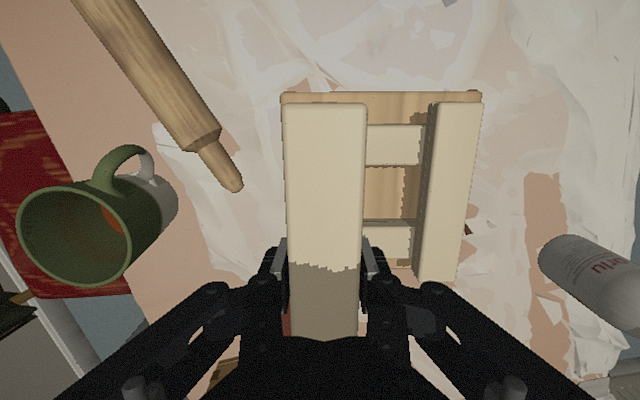

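The first solid bar is seated square at (449,192), measured at u=+51, v=+4 mm. The second is held at left and aligned with it. I'll lower it.

arm_command(
  delta_pos=[
    [0.3,-0.01,-0.01],
    [0.6,-0.01,-0.01],
    [0.7,-0.01,-0.01],
    [0.7,-0.01,0],
    [0.5,0,0],
    [0.3,0,0],
    [0.05,0,0],
    [0,0,0],
  ],
  rotation=[
    [-0.02,0,0],
    [-0.02,0,0],
    [-0.02,0,0],
    [-0.02,0,0],
    [0,0,0],
    [0,0,0],
    [0,0,0],
    [0,0,0],
  ],
)

```text
clock: 23.95
position: [0.4435, 0.4285, 0.0609]
tool_rot: [1.986, 1.568, 0.179]
force: [-0.7, -0.5, -4.0]
grip_width: 0.0346
```

```bash
python3 - <<'E'
from h import *
plan([.4385,.4333,.06],-12.9,4,mod=360)
E
```

```text
pos [0.4435 0.4285 0.0609] jaw yaw -13.5 turn 0.6 tilt 0.17 q [-0.61  0.77 -0.38  1.73  0.41  0.72 -1.44] F [-0.71 -0.51 -3.96] w 0.0346 t 23.95
[[0.01, -0.05, -0.03], [0.01, -0.05, -0.03], [0.01, -0.05, -0.03], [0.01, -0.05, -0.03]]
[[-0.03, -0.0, -0.01], [-0.03, -0.0, -0.01], [-0.03, -0.0, -0.01], [-0.03, -0.0, -0.01]]
```

arm_command(
  delta_pos=[
    [-0.1,-0.06,-0.04],
    [0,-0.06,-0.04],
    [0,-0.06,-0.04],
    [0.05,-0.03,-0.02],
    [0.05,0,0],
    [0.05,0,0],
    [0.05,0,0],
    [0,0,0],
  ],
  rotation=[
    [-0.03,0,0],
    [-0.03,0,0],
    [-0.03,0,0],
    [-0.03,0,0],
    [0,0,0],
    [0,0,0],
    [0,0,0],
    [0,0,0],
  ],
)

```text
clock: 24.75
position: [0.4388, 0.4357, 0.0603]
tool_rot: [2.319, 1.564, 0.525]
force: [-0.7, 0.3, -3.4]
grip_width: 0.0349
```

arm_command(
  delta_pos=[
    [0.06,0,0],
    [0.04,0,0],
    [0,0,0],
  ],
  rotation=[
    [0,0,0],
    [0,0,0],
    [0,0,0],
  ],
)

```text
clock: 25.05
position: [0.4389, 0.4355, 0.0568]
tool_rot: [2.297, 1.564, 0.503]
force: [0.5, -0.1, -5.7]
grip_width: 0.0348
```

arm_command(
  delta_pos=[
    [0.06,0,0],
    [0.04,0,0],
    [0,0,0],
  ],
  rotation=[
    [0,0,0],
    [0,0,0],
    [0,0,0],
  ],
)

```text
clock: 25.35
position: [0.439, 0.4357, 0.0559]
tool_rot: [2.244, 1.563, 0.45]
force: [0.1, -0.4, -5.5]
grip_width: 0.0354
```

arm_command(
  delta_pos=[
    [0.06,0,0],
    [0.04,0,0],
    [0,0,0],
  ],
  rotation=[
    [0,0,0],
    [0,0,0],
    [0,0,0],
  ],
)

```text
clock: 25.65
position: [0.4392, 0.4359, 0.0558]
tool_rot: [2.178, 1.562, 0.383]
force: [0.9, -0.0, -4.2]
grip_width: 0.0345
```

arm_command(
  delta_pos=[
    [0.06,0,0],
    [0.04,0,0],
    [0,0,0],
  ],
  rotation=[
    [0,0,0],
    [0,0,0],
    [0,0,0],
  ],
)

```text
clock: 25.95
position: [0.4394, 0.4361, 0.0557]
tool_rot: [2.121, 1.56, 0.326]
force: [0.1, -0.4, -4.3]
grip_width: 0.0345
```

It's seated at 0.0558. I'll release it and rise.

arm_command(
  delta_pos=[
    [0,0,0],
    [0,0,0],
    [0,0,0],
    [0,0,0],
    [0,0,0],
    [-0.3,0,0],
    [-0.7,0,0],
    [-0.9,0,0],
    [-0.9,0,0],
    [-0.9,0,0],
  ],
  rotation=[
    [0,0,0],
    [0,0,0],
    [0,0,0],
    [0,0,0],
    [0,0,0],
    [0,0,0],
    [0,0,0],
    [0,0,0],
    [0,0,0],
    [0,0,0],
  ],
  gripper=-1,
)

```text
clock: 26.95
position: [0.4372, 0.435, 0.1686]
tool_rot: [1.887, 1.565, 0.093]
force: [0.4, -0.0, -0.6]
grip_width: 0.0857
```

```bash
python3 - <<'E'
from h import *
wbars("w7",.068)
plan([.614,-.1335,.24],82.6,24,mod=360)
E
```

```text
px [446. 188.] [ 42. 170.] 5928 ([540.8, 413.9], [34.6, 153.5], 77.0)
px [362. 168.] [131. 114.] 7661 ([472.8, 452.9], [93.5, 112.9], 77.2)
pos [0.4383 0.4365 0.1732] jaw yaw -12.8 turn 95.4 tilt 0.61 q [-0.58  0.62 -0.45  1.68  0.33  0.91 -1.38] F [2.01 2.45 5.28] w 0.0853 t 27.0
[[-0.09, 0.41, 0.72], [-0.09, 0.36, 0.74], [-0.09, 0.31, 0.77], [-0.09, 0.26, 0.79], [-0.09, 0.2, 0.8], [-0.1, 0.15, 0.82], [-0.1, 0.09, 0.82], [-0.1, 0.03, 0.83], [-0.1, -0.03, 0.83], [-0.1, -0.08, 0.82], [-0.1, -0.14, 0.82], [-0.1, -0.2, 0.8], [-0.1, -0.25, 0.79], [-0.1, -0.31, 0.77], [-0.1, -0.36, 0.75], [-0.1, -0.41, 0.72], [-0.09, -0.46, 0.69], [-0.09, -0.51, 0.66], [-0.09, -0.55, 0.62], [-0.09, -0.59, 0.58], [-0.09, -0.63, 0.54], [-0.09, -0.67, 0.49], [-0.09, -0.7, 0.44], [-0.09, -0.73, 0.4]]
[[-0.66, 0.0, -0.0], [-0.66, 0.0, -0.0], [-0.66, 0.0, -0.0], [-0.66, 0.0, -0.0], [-0.66, 0.0, -0.0], [-0.66, 0.0, -0.0], [-0.66, 0.0, -0.0], [-0.66, 0.0, -0.0], [-0.66, 0.0, -0.0], [-0.66, 0.0, -0.0], [-0.66, 0.0, -0.0], [-0.66, 0.0, -0.0], [-0.66, 0.0, -0.0], [-0.66, 0.0, -0.0], [-0.66, 0.0, -0.0], [-0.66, 0.0, -0.0], [-0.66, 0.0, -0.0], [-0.66, 0.0, -0.0], [-0.66, 0.0, -0.0], [-0.66, 0.0, -0.0], [-0.66, 0.0, -0.0], [-0.66, 0.0, -0.0], [-0.66, 0.0, -0.0], [-0.66, 0.0, -0.0]]
```

arm_command(
  delta_pos=[
    [-0.5,0.31,0.52],
    [-0.5,0.33,0.7],
    [-0.4,0.31,0.77],
    [-0.3,0.26,0.79],
    [-0.1,0.2,0.8],
    [-0.1,0.15,0.82],
    [0,0.09,0.82],
    [0,0.03,0.83],
    [0,-0.03,0.83],
    [0,-0.08,0.82],
  ],
  rotation=[
    [-0.5,0,0],
    [-0.66,0,0],
    [-0.66,0,0],
    [-0.66,0,0],
    [-0.66,0,0],
    [-0.66,0,0],
    [-0.66,0,0],
    [-0.66,0,0],
    [-0.66,0,0],
    [-0.66,0,0],
  ],
)

```text
clock: 28.0
position: [0.5086, 0.2021, 0.2397]
tool_rot: [1.584, 1.55, 0.496]
force: [-0.4, 0.4, -1.2]
grip_width: 0.085
```

```bash
python3 - <<'E'
from h import *
plan([.614,-.1335,.20],82.6,14,mod=360)
E
```

```text
pos [0.5086 0.2021 0.2397] jaw yaw 27.7 turn 54.9 tilt 1.17 q [-0.01  0.46 -0.64  1.81  0.33  0.97 -0.3 ] F [-0.35  0.42 -1.21] w 0.085 t 28.0
[[0.09, -0.15, 0.82], [0.09, -0.21, 0.81], [0.09, -0.26, 0.8], [0.09, -0.32, 0.78], [0.09, -0.37, 0.75], [0.09, -0.42, 0.73], [0.09, -0.47, 0.7], [0.09, -0.51, 0.66], [0.09, -0.56, 0.63], [0.09, -0.6, 0.59], [0.09, -0.64, 0.54], [0.09, -0.67, 0.5], [0.09, -0.71, 0.45], [0.09, -0.73, 0.4]]
[[-0.65, 0.01, -0.01], [-0.65, 0.01, -0.01], [-0.65, 0.01, -0.01], [-0.65, 0.01, -0.01], [-0.65, 0.01, -0.01], [-0.65, 0.01, -0.01], [-0.65, 0.01, -0.01], [-0.65, 0.01, -0.01], [-0.65, 0.01, -0.01], [-0.65, 0.01, -0.01], [-0.65, 0.01, -0.01], [-0.65, 0.01, -0.01], [-0.65, 0.01, -0.01], [-0.65, 0.01, -0.01]]
```

arm_command(
  delta_pos=[
    [0,-0.15,0.82],
    [0,-0.21,0.81],
    [0.09,-0.26,0.8],
    [0.09,-0.32,0.78],
    [0.09,-0.37,0.75],
    [0.09,-0.42,0.73],
    [0.09,-0.47,0.7],
    [0.09,-0.51,0.66],
    [0.09,-0.56,0.63],
    [0.09,-0.6,0.59],
  ],
  rotation=[
    [-0.65,0.01,-0.01],
    [-0.65,0.01,-0.01],
    [-0.65,0.01,-0.01],
    [-0.65,0.01,-0.01],
    [-0.65,0.01,-0.01],
    [-0.65,0.01,-0.01],
    [-0.65,0.01,-0.01],
    [-0.65,0.01,-0.01],
    [-0.65,0.01,-0.01],
    [-0.65,0.01,-0.01],
  ],
)

```text
clock: 29.0
position: [0.5893, -0.0482, 0.2221]
tool_rot: [1.01, 1.559, 0.633]
force: [0.5, 0.6, -0.0]
grip_width: 0.0855
```

```bash
python3 - <<'E'
from h import *
plan([.614,-.1335,.12],82.6,7,mod=360)
E
```

```text
pos [ 0.5893 -0.0482  0.2221] jaw yaw 68.4 turn 14.2 tilt 0.68 q [ 0.49  0.58 -0.75  1.7   0.44  1.03  0.8 ] F [ 0.49  0.62 -0.04] w 0.0855 t 29.0
[[0.48, -0.34, 0.26], [0.48, -0.35, 0.24], [0.49, -0.36, 0.23], [0.49, -0.36, 0.22], [0.49, -0.37, 0.21], [0.49, -0.38, 0.2], [0.49, -0.38, 0.18]]
[[-0.34, 0.01, -0.01], [-0.34, 0.01, -0.01], [-0.34, 0.01, -0.01], [-0.34, 0.01, -0.01], [-0.34, 0.01, -0.01], [-0.34, 0.01, -0.01], [-0.34, 0.01, -0.01]]
```

arm_command(
  delta_pos=[
    [0.3,-0.34,0.26],
    [0.48,-0.35,0.24],
    [0.5,-0.36,0.23],
    [0.5,-0.36,0.22],
    [0.5,-0.35,0.2],
    [0.45,-0.25,0.15],
    [0.3,-0.15,0.08],
    [0,0,0],
  ],
  rotation=[
    [-0.34,0.01,-0.01],
    [-0.34,0.01,-0.01],
    [-0.34,0.01,-0.01],
    [-0.34,0.01,-0.01],
    [-0.34,0.01,-0.01],
    [-0.3,0.01,-0.01],
    [-0.2,0.01,-0.01],
    [0,0,0],
  ],
)

```text
clock: 29.8
position: [0.6132, -0.1302, 0.1309]
tool_rot: [-0.275, 1.567, -0.415]
force: [-0.2, -0.4, -0.6]
grip_width: 0.0854
```

```bash
python3 - <<'E'
from h import *
wbars("w8",.026)
plan([.614,-.1335,.015],82.6,5,mod=360)
E
```

```text
px [319. 232.] [89. 37.] 3017 ([645.5, -139.1], [33.8, 91.1], 172.9)
px [318. 134.] [47. 41.] 1606 ([554.3, -126.8], [33.3, 38.2], 172.8)
pos [ 0.6134 -0.1297  0.1316] jaw yaw 81.9 turn 0.7 tilt 0.24 q [ 0.58  0.75 -0.72  1.67  0.59  0.95  1.07] F [-0.41 -0.43  0.55] w 0.0854 t 29.85
[[0.78, -0.02, 0.0], [0.78, -0.02, 0.01], [0.78, -0.02, 0.01], [0.78, -0.02, 0.01], [0.78, -0.02, 0.01]]
[[-0.02, 0.01, 0.0], [-0.02, 0.01, 0.0], [-0.02, 0.01, 0.0], [-0.02, 0.01, 0.0], [-0.02, 0.01, 0.0]]
```

arm_command(
  delta_pos=[
    [0.5,-0.03,0],
    [0.8,-0.03,0.01],
    [0.9,-0.02,0.01],
    [0.8,-0.02,0.01],
    [0.5,0,0],
    [0.25,0,0],
    [0.1,0,0],
    [0,0,0],
  ],
  rotation=[
    [-0.03,0.01,0],
    [-0.03,0.01,0],
    [-0.03,0.01,0],
    [-0.02,0.01,0],
    [0,0,0],
    [0,0,0],
    [0,0,0],
    [0,0,0],
  ],
)

```text
clock: 30.65
position: [0.6164, -0.1298, 0.0149]
tool_rot: [-0.069, 1.564, -0.198]
force: [0.2, 0.1, 0.1]
grip_width: 0.0853
```

arm_command(
  delta_pos=[
    [0,0,0],
    [0,0,0],
    [0,0,0],
    [0,0,0],
    [0,0,0],
    [0,0,0],
    [0,0,0],
  ],
  rotation=[
    [0,0,0],
    [0,0,0],
    [0,0,0],
    [0,0,0],
    [0,0,0],
    [0,0,0],
    [0,0,0],
  ],
  gripper=1,
  grip_force=60,
)

```text
clock: 31.35
position: [0.6179, -0.1304, 0.0182]
tool_rot: [-0.116, 1.56, -0.246]
force: [0.7, -0.1, -1.9]
grip_width: 0.0349
```

arm_command(
  delta_pos=[
    [-0.3,0,0],
    [-0.6,0,0],
    [-0.8,0,0],
    [-0.9,0,0],
    [-0.9,0,0],
    [-0.9,0,0],
    [-0.9,0,0],
    [-0.6,0,0],
    [-0.3,0,0],
    [0,0,0],
  ],
  rotation=[
    [0,0,0],
    [0,0,0],
    [0,0,0],
    [0,0,0],
    [0,0,0],
    [0,0,0],
    [0,0,0],
    [0,0,0],
    [0,0,0],
    [0,0,0],
  ],
)

```text
clock: 32.35
position: [0.6152, -0.1282, 0.2229]
tool_rot: [-0.058, 1.556, -0.185]
force: [-0.1, -0.5, -1.5]
grip_width: 0.0348
```

```bash
python3 - <<'E'
from h import *
im=optics.grab_frame("top");cv2.imwrite("pics/top3.png",im[:,:,::-1]);p=optics.camera_params("top")
c0=np.array([.490,.420]);t=np.radians(-12.9);U=np.array([[np.cos(t),np.sin(t)],[-np.sin(t),np.cos(t)]])
for c in blobs(im,[15,40,138],[32,92,255],80,3000)[0]:
    r=cv2.minAreaRect(c)
    if 180<r[0][0]<270 and r[0][1]<250:
        a=axis(plane(p,c[:,0],.068)); print(np.round(r[0]),np.round(r[1]),a,'uv',(U@(np.array(a[0])/1000-c0)*1000).round(1))
plan([.4895,.4235,.22],77.1,22,mod=360)
E
```

```text
[214. 210.] [62. 39.] ([471.4, 431.3], [99.1, 158.4], 77.5) uv [-20.7   6.9]
[222. 181.] [62. 16.] ([545.7, 412.9], [41.2, 159.9], 76.7) uv [55.9  5.5]
pos [ 0.615  -0.1283  0.2221] jaw yaw 82.7 turn -5.6 tilt 0.79 q [ 0.62  0.65 -0.78  1.6   0.51  1.09  1.15] F [ 0.36  1.02 -1.33] w 0.0347 t 32.4
[[-0.0, 0.81, -0.29], [-0.0, 0.8, -0.3], [-0.0, 0.8, -0.3], [-0.0, 0.8, -0.3], [-0.0, 0.8, -0.31], [-0.0, 0.8, -0.31], [-0.0, 0.8, -0.32], [-0.0, 0.8, -0.32], [-0.0, 0.79, -0.32], [0.0, 0.79, -0.33], [0.0, 0.79, -0.33], [0.0, 0.79, -0.33], [0.0, 0.79, -0.34], [0.0, 0.79, -0.34], [0.0, 0.79, -0.34], [0.0, 0.78, -0.35], [0.0, 0.78, -0.35], [0.0, 0.78, -0.35], [0.0, 0.78, -0.36], [0.0, 0.78, -0.36], [0.0, 0.78, -0.36], [0.0, 0.77, -0.37]]
[[0.04, 0.01, 0.0], [0.04, 0.01, 0.0], [0.04, 0.01, 0.0], [0.04, 0.01, 0.0], [0.04, 0.01, 0.0], [0.04, 0.01, 0.0], [0.04, 0.01, 0.0], [0.04, 0.01, 0.0], [0.04, 0.01, 0.0], [0.04, 0.01, 0.0], [0.04, 0.01, 0.0], [0.04, 0.01, 0.0], [0.04, 0.01, 0.0], [0.04, 0.01, 0.0], [0.04, 0.01, 0.0], [0.04, 0.01, 0.0], [0.04, 0.01, 0.0], [0.04, 0.01, 0.0], [0.04, 0.01, 0.0], [0.04, 0.01, 0.0], [0.04, 0.01, 0.0], [0.04, 0.01, 0.0]]
```

arm_command(
  delta_pos=[
    [0,0.5,-0.2],
    [0,0.75,-0.28],
    [0,0.8,-0.3],
    [0,0.8,-0.3],
    [0,0.8,-0.31],
    [0,0.8,-0.31],
    [0,0.8,-0.32],
    [0,0.8,-0.32],
    [0,0.79,-0.32],
    [0,0.79,-0.33],
  ],
  rotation=[
    [0.04,0.01,0],
    [0.04,0.01,0],
    [0.04,0.01,0],
    [0.04,0.01,0],
    [0.04,0.01,0],
    [0.04,0.01,0],
    [0.04,0.01,0],
    [0.04,0.01,0],
    [0.04,0.01,0],
    [0.04,0.01,0],
  ],
)

```text
clock: 33.4
position: [0.5532, 0.1151, 0.2107]
tool_rot: [-2.844, 1.558, -3.02]
force: [0.1, 0.3, -2.0]
grip_width: 0.0346
```

```bash
python3 - <<'E'
from h import *
plan([.4933,.4213,.20],77.1,11,mod=360)
E
```

```text
pos [0.5532 0.1151 0.2107] jaw yaw 80.0 turn -2.9 tilt 0.75 q [ 0.25  0.58 -0.81  1.76  0.48  1.02  0.66] F [ 0.13  0.29 -2.01] w 0.0346 t 33.4
[[0.03, 0.88, -0.34], [0.03, 0.88, -0.34], [0.03, 0.88, -0.35], [0.03, 0.88, -0.35], [0.03, 0.88, -0.36], [0.03, 0.87, -0.36], [0.03, 0.87, -0.36], [0.03, 0.87, -0.37], [0.03, 0.87, -0.37], [0.03, 0.87, -0.38], [0.03, 0.87, -0.38]]
[[0.04, -0.01, 0.0], [0.04, -0.01, 0.0], [0.04, -0.01, 0.0], [0.04, -0.01, 0.0], [0.04, -0.01, 0.0], [0.04, -0.01, 0.0], [0.04, -0.01, 0.0], [0.04, -0.01, 0.0], [0.04, -0.01, 0.0], [0.04, -0.01, 0.0], [0.04, -0.01, 0.0]]
```

arm_command(
  delta_pos=[
    [0,0.85,-0.33],
    [0,0.85,-0.33],
    [0,0.85,-0.34],
    [0,0.85,-0.34],
    [0,0.85,-0.35],
    [0,0.85,-0.35],
    [0,0.85,-0.35],
    [0,0.85,-0.35],
    [0,0.7,-0.3],
    [0,0.4,-0.15],
  ],
  rotation=[
    [0.04,-0.01,0],
    [0.04,-0.01,0],
    [0.04,-0.01,0],
    [0.04,-0.01,0],
    [0.04,-0.01,0],
    [0.04,-0.01,0],
    [0.04,-0.01,0],
    [0.04,-0.01,0],
    [0.04,-0.01,0],
    [0.04,-0.01,0],
  ],
)

```text
clock: 34.4
position: [0.496, 0.3753, 0.1992]
tool_rot: [-2.434, 1.55, -2.649]
force: [0.0, -0.1, -1.6]
grip_width: 0.0349
```

arm_command(
  delta_pos=[
    [0,0.1,0],
    [0,0,0],
  ],
  rotation=[
    [0,0,0],
    [0,0,0],
  ],
)

```text
clock: 34.6
position: [0.4958, 0.3789, 0.1976]
tool_rot: [-2.435, 1.548, -2.649]
force: [0.5, -0.7, -1.5]
grip_width: 0.0346
```

```bash
python3 - <<'E'
from h import *
wbars("w9",.068)
plan([.4933,.4213,.12],77.1,5,mod=360)
E
```

```text
px [325. 315.] [50. 64.] 2440 ([633.8, 347.0], [68.8, 71.7], 77.3)
px [372. 174.] [181. 143.] 15014 ([488.0, 422.0], [139.5, 162.1], 76.6)
pos [0.4959 0.3785 0.1977] jaw yaw 77.8 turn -0.7 tilt 1.31 q [-0.25  0.69 -0.77  1.6   0.51  1.09  0.2 ] F [ 0.41 -1.07 -2.62] w 0.0347 t 34.65
[[0.52, 0.28, -0.07], [0.52, 0.28, -0.07], [0.52, 0.28, -0.07], [0.52, 0.28, -0.08], [0.52, 0.28, -0.08]]
[[0.02, -0.03, 0.03], [0.02, -0.03, 0.03], [0.02, -0.03, 0.03], [0.02, -0.03, 0.03], [0.02, -0.03, 0.03]]
```

View pics/w9.png

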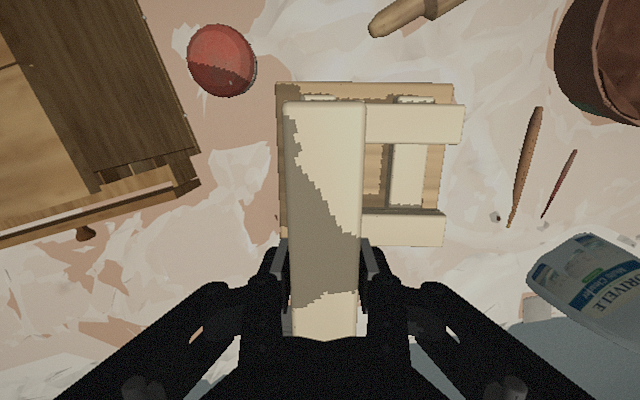

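Both solid bars are square on the base pair, with their +v ends at (464,105)–(459,143) and (446,213)–(444,246). The hollow bar is held parallel to the base bars, its end at (284,103)–(365,103). I'll cast these for the final offset.

```bash
python3 - <<'E'
from h import *
p=optics.camera_params("wrist");s=monitor.observe()
c=np.array([.490,.420]);t=np.radians(-12.9);U=np.array([[np.cos(t),np.sin(t)],[-np.sin(t),np.cos(t)]])
f=lambda q,z:((plane(p,q,z)[:,:2]-c)@U.T*1000).round(1).tolist()
print('solids',f([(464,105),(460,143),(446,213),(444,246)],.068))
print('held -u end',f([(284,103),(365,103)],s['position'][2]+.009),'tcp',((s['position'][:2]-c)@U.T*1000).round(1))
E
```

```text
solids [[-70.8, 81.3], [-37.6, 82.9], [31.0, 79.8], [67.2, 82.9]]
held -u end [[-66.5, -57.2], [-66.9, -23.7]] tcp [ 15.  -39.2]
```

arm_command(
  delta_pos=[
    [0.4,0.3,-0.09],
    [0.7,0.3,-0.09],
    [0.7,0.3,-0.1],
    [0.6,0.28,-0.1],
    [0.4,0.15,-0.05],
    [0.3,0,0],
    [0,0,0],
  ],
  rotation=[
    [0.03,-0.03,0.03],
    [0.02,-0.03,0.03],
    [0.02,-0.03,0.03],
    [0.02,-0.03,0.03],
    [0.02,-0.03,0.03],
    [0,0,0],
    [0,0,0],
  ],
)

```text
clock: 35.35
position: [0.4938, 0.4165, 0.0972]
tool_rot: [-0.302, 1.57, -0.535]
force: [-0.1, -0.6, -2.1]
grip_width: 0.0348
```

```bash
python3 - <<'E'
from h import *
plan([.4916,.4222,.092],77.1,4,mod=360)
E
```

```text
pos [0.4938 0.4165 0.0972] jaw yaw 76.6 turn 0.5 tilt 0.07 q [-0.36  0.82 -0.69  1.63  0.62  0.93  0.06] F [-0.12 -0.55 -2.14] w 0.0348 t 35.35
[[0.04, 0.04, -0.03], [0.04, 0.04, -0.03], [0.04, 0.04, -0.03], [0.04, 0.04, -0.03]]
[[-0.02, 0.0, 0.0], [-0.02, 0.0, 0.0], [-0.02, 0.0, 0.0], [-0.02, 0.0, 0.0]]
```

arm_command(
  delta_pos=[
    [0,0.06,-0.04],
    [0.04,0.05,-0.04],
    [0.05,0.05,-0.04],
    [0.05,0.03,-0.02],
    [0.05,0,0],
    [0,0,0],
  ],
  rotation=[
    [-0.02,0,0],
    [-0.02,0,0],
    [-0.02,0,0],
    [-0.02,0,0],
    [0,0,0],
    [0,0,0],
  ],
)

```text
clock: 35.95
position: [0.4924, 0.4232, 0.0936]
tool_rot: [0.483, 1.567, 0.257]
force: [0.4, -0.0, -1.7]
grip_width: 0.0349
```

arm_command(
  delta_pos=[
    [0.06,0,0],
    [0.04,0,0],
    [0,0,0],
  ],
  rotation=[
    [0,0,0],
    [0,0,0],
    [0,0,0],
  ],
)

```text
clock: 36.25
position: [0.4926, 0.4231, 0.0904]
tool_rot: [0.476, 1.567, 0.25]
force: [0.6, 0.6, -2.3]
grip_width: 0.0352
```

arm_command(
  delta_pos=[
    [0.06,0,0],
    [0.04,0,0],
    [0,0,0],
  ],
  rotation=[
    [0,0,0],
    [0,0,0],
    [0,0,0],
  ],
)

```text
clock: 36.55
position: [0.4926, 0.423, 0.0871]
tool_rot: [0.475, 1.567, 0.249]
force: [-0.2, -0.7, -1.9]
grip_width: 0.0346
```

arm_command(
  delta_pos=[
    [0.04,0,0],
    [0.03,0,0],
    [0,0,0],
  ],
  rotation=[
    [0,0,0],
    [0,0,0],
    [0,0,0],
  ],
)

```text
clock: 36.85
position: [0.4927, 0.4231, 0.086]
tool_rot: [0.392, 1.566, 0.166]
force: [-0.1, -0.4, -1.7]
grip_width: 0.0346
```

arm_command(
  delta_pos=[
    [0.04,0,0],
    [0.03,0,0],
    [0,0,0],
  ],
  rotation=[
    [0,0,0],
    [0,0,0],
    [0,0,0],
  ],
)

```text
clock: 37.15
position: [0.4927, 0.4232, 0.086]
tool_rot: [0.285, 1.565, 0.059]
force: [0.0, -0.8, -1.3]
grip_width: 0.0347
```

It's seated at 0.0860 (predicted 0.0862). I'll release it, rise and check.

arm_command(
  delta_pos=[
    [0,0,0],
    [0,0,0],
    [0,0,0],
    [0,0,0],
    [0,0,0],
    [-0.2,0,0],
    [-0.5,0,0],
    [-0.8,0,0],
    [-0.9,0,0],
    [-0.9,0,0],
  ],
  rotation=[
    [0,0,0],
    [0,0,0],
    [0,0,0],
    [0,0,0],
    [0,0,0],
    [0,0,0],
    [0,0,0],
    [0,0,0],
    [0,0,0],
    [0,0,0],
  ],
  gripper=-1,
)

```text
clock: 38.15
position: [0.491, 0.4226, 0.1883]
tool_rot: [-0.342, 1.568, -0.567]
force: [0.7, -0.3, -0.2]
grip_width: 0.0853
```

arm_command(
  delta_pos=[
    [-0.6,0,0.6],
    [-0.6,0,0.8],
    [-0.3,-0.3,0.8],
    [0,-0.5,0.8],
    [0,-0.5,0.8],
    [0,-0.5,0.6],
    [0,-0.3,0.3],
    [0,0,0],
    [0,0,0],
  ],
  rotation=[
    [0,0,0],
    [0,0,0],
    [0,0,0],
    [0,0,0],
    [0,0,0],
    [0,0,0],
    [0,0,0],
    [0,0,0],
    [0,0,0],
  ],
)

```text
clock: 39.05
position: [0.6173, 0.3304, 0.2527]
tool_rot: [0.9, 1.556, 0.679]
force: [-0.5, 0.4, -0.3]
grip_width: 0.0852
```

```bash
python3 - <<'E'
from h import *
o=[]
for n in("top","scene"):
    im=optics.grab_frame(n);cv2.imwrite(f"pics/{n}9.png",im[:,:,::-1])
    a=im[110:280,170:330] if n=="top" else im[170:300,340:500]
    o.append(cv2.resize(a[:,:,::-1],(480,int(a.shape[0]*3)),interpolation=cv2.INTER_CUBIC)[:400])
h=min(x.shape[0] for x in o);cv2.imwrite("pics/fin.png",cv2.resize(np.hstack([x[:h] for x in o]),None,fx=.83,fy=.83))
s=monitor.observe();print(s['position'].round(3),s['clock'],s['force'].round(1))
p=optics.camera_params("top");c0=np.array([.490,.420]);t=np.radians(-12.9);U=np.array([[np.cos(t),np.sin(t)],[-np.sin(t),np.cos(t)]])
im=cv2.imread("pics/top9.png")[:,:,::-1].copy()
for c in blobs(im,[15,40,138],[32,92,255],80,5000)[0]:
    r=cv2.minAreaRect(c)
    if 180<r[0][0]<270 and r[0][1]<250: print(np.round(r[0]),np.round(r[1]),axis(plane(p,c[:,0],.068)))
E
```

```text
[0.617 0.331 0.253] 39.15 [0.2 0.1 0.2]
[234. 215.] [20. 39.] ([458.5, 380.0], [52.2, 98.3], 168.0)
[242. 186.] [21. 17.] ([533.8, 361.3], [43.1, 55.4], 76.7)
[203. 199.] [36. 64.] ([498.9, 459.8], [93.4, 162.8], 166.9)
```

View pics/fin.png

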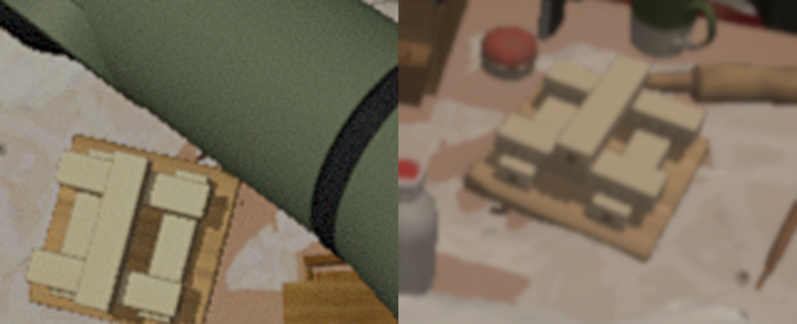

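Both views show the crib complete and square: two solid bars across the base pair, the hollow bar over their middle, and the gripper clear. I'll hand it in.

```bash
python3 -c "
from workcell import bot; print(bot.job_done())"
```

```text
the job is handed in; nothing more can be done
None
```

The crib is built and handed in at about 39 s of the 72 s allowed. Which bar is hollow was clear from lifting: the right-hand one pulled down 1.6 N, against about 5.2 N for the middle bar and 5 N for the left.

- **Solid bars:** they lie across the bottom pair, about 51 mm and 53 mm either side of the board centre. They sit roughly 2–4 mm off centre along their own length.
- **Hollow bar:** it was laid last, crosswise over the middle of the two solid bars. All three bars were lowered in small steps until they rested before I let go.
- **Last checks:** the final top and scene pictures show the crib standing square, with the gripper clear and open and about zero force on it. The bottom pair looked in place. I did not measure it again at the end, because the upper bars hid much of it and the arm blocked part of the top view.
- **Disagreements:**
  - The wrist force hardly changed when a bar touched down, so I judged contact by the height no longer dropping, which matched the expected value within 1 mm.
  - The top camera put the first solid bar about 4 mm further out than the wrist camera did; I trusted the closer wrist view.

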